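Gather sample holders and a pressed plate at the spectrometer

TASK

The cooling time of the pressed plate is up: first stop the timer by pushing the plunger on its end fully in and keeping it in for a moment, with the timer braced against the grey service duct. Then put everything for the next samples into the steel tray: lift the plate out of the open mould and lay it flat on the tray floor, and clear every holder from the spectrometer turret, turning the turret to bring each one to the front opening before unscrewing it and taking it out. Leave the beaker and the jar standing where they are.

Things in the scene. Friction and masses are not known exactly. Their poses are not given: they have to be found in the camera images.
- plunger (a joint): travel of the timer's plunger (m): 0 out, 0.006 fully pressed; the spring gives 1 N at first and 5 N fully in; springs back
- timer: loose dark hand timer lying flat, 100 x 58 x 26 mm (x, y, z), 110 to 180 g; origin at the centre of its underside; the plunger sticks out of the middle of its -x end, 12 mm, and is pushed along its +x; the other flat end (+x) faces the grey service duct. Pushed by the plunger when nothing backs it, it just slides
- plunger_face (a point): centre of the plunger's free face (20 mm diameter), 62 mm from the timer's origin, 13 mm above the bench
- duct: grey steel service duct with sockets, fixed along the back of the bench, 65 x 520 x 75 mm (x, y, z); origin at the centre of its underside; its upright front face is at its x = -32.5 mm
- mould: open lower half of a steel press mould, fixed, 120 x 180 x 24 mm (x, y, z), origin at the centre of its underside; cavity 62 x 102 mm, 10 mm deep, floor at 14 mm; the middle 50 mm of its two long sides (+x and -x) is cut away to the mould's edge, down to the cavity floor, as finger slots; four 12 mm guide pins at the corners, 40 mm high
- plate: pressed cream polymer plate, 58 x 98 x 12 mm (x, y, z), 70 to 110 g, origin at the centre of its underside; lies loose in the mould cavity, 2 mm proud, its x across the finger slots
- tray: fixed open steel tray, 200 x 240 x 32 mm outside (x, y, z), walls and floor 5 mm; origin at the centre of its underside
- turret (a joint): angle of the spectrometer's sample turret (rad, anticlockwise from above); clicks into place at every multiple of pi/2 (torque up to about 0.15 N m on the way); let go within about 0.6 rad of a click position it runs into it by itself, to about 0.03 rad. Turns at least a full turn either way. At the start 0
- turret_hub (a point): centre of the round black knurled hub knob on the turret's axis by which the turret is turned: 50 mm diameter, from 150 to 185 mm above the bench, this point at 167 mm; clear guard below it at 142 to 147 mm. Four stations, 90 degrees apart, 85 mm from the axis on a 248 mm turret
- front (a point): the loading position of the turret, fixed to the spectrometer: 85 mm from the hub on the robot's side, the one place not under the clear guard; a screwed-in holder's origin lies here when its station is brought to the front. Its -x axis points from the hub outwards. At the start the station there is empty. Holders elsewhere are under the guard, 7 mm below it
- holder1: screw-in sample holder (three exist, 2 or 3 are there; None if absent), 79 mm, 170 g: knurled aluminium head, a 40 mm diameter cylinder from 34 to 79 mm above the origin, on a 24 mm brass stem with a 43 mm cross pin (6 mm thick, along its x, 16 mm up) as thread. Origin at the centre of the stem's foot, z up along it; centre of mass 50 mm up. Stands on its stem, or lies
- holder2: another, as holder1. Screwed tight, its origin is 54 mm and its head 88 to 133 mm above the bench. Unscrews anticlockwise from above: about 2.35 rad of turn raise it 6 mm until its x axis lines up (either way round) with that of turret_hub, 0.2 rad on there is a stop; there it lifts straight out: thread free after 15 mm more, clear of the 32 mm high collar 40 mm above its seat
- holder3: another, as holder1
- holder1_mid (a point): middle of holder1 (None if absent), on its axis 40 mm above its origin
- holder2_mid (a point): middle of holder2 (None if absent), on its axis 40 mm above its origin
- holder3_mid (a point): middle of holder3 (None if absent), on its axis 40 mm above its origin
- beaker: bystander: glass beaker, 62 mm diameter, 85 mm high
- jar: bystander: brown jar, 54 mm diameter, 75 mm high
Things that resemble listed ones, but are neither listed nor needed, are in the scene too. There is more than one size of the timer; the one meant has the size given above.

How it is judged:
On the way:
1. the timer's plunger is pushed in (over 4.5 mm) while the timer bears on the duct (value of joint plunger above 0.0045 m and contact force between timer and duct above 1 N), for 0.2 s.
At the end, for the whole second after the job is handed in: every holder there is rests inside the tray walls, standing or lying (its middle inside the walls and under 62 mm above the tray's underside), and the plate lies flat on the tray floor (within 0.2 rad, origin under 20 mm up, within 75 mm in x and 100 mm in y of the tray's middle), all at rest (x of holder1_mid in the frame of tray between -0.092 and 0.092 m and y of holder1_mid in the frame of tray between -0.112 and 0.112 m and z of each of holder1_mid, holder2_mid, holder3_mid in the frame of tray below 0.062 m and linear speed of each of holder1, holder2, holder3, plate below 0.03 m/s and x of holder2_mid in the frame of tray between -0.092 and 0.092 m and y of holder2_mid in the frame of tray between -0.112 and 0.112 m and x of holder3_mid in the frame of tray between -0.092 and 0.092 m and y of holder3_mid in the frame of tray between -0.112 and 0.112 m and x of plate in the frame of tray between -0.075 and 0.075 m and y of plate in the frame of tray between -0.1 and 0.1 m and z of plate in the frame of tray below 0.02 m and angle between plate's own z axis and vertical below 0.2 rad); the robot touches nothing.
It fails at once if a holder is taken out of its station elsewhere than at the front ((z of holder1 in the frame of front between 0.014 and 0.045 m and angle between holder1's own z axis and vertical below 0.3 rad and horizontal distance between holder1 and turret_hub below 0.12 m and horizontal distance between holder1 and front above 0.035 m and contact force between the fingers and holder1 above 2 N) or (z of holder2 in the frame of front between 0.014 and 0.045 m and angle between holder2's own z axis and vertical below 0.3 rad and horizontal distance between holder2 and turret_hub below 0.12 m and horizontal distance between holder2 and front above 0.035 m and contact force between the fingers and holder2 above 2 N) or (z of holder3 in the frame of front between 0.014 and 0.045 m and angle between holder3's own z axis and vertical below 0.3 rad and horizontal distance between holder3 and turret_hub below 0.12 m and horizontal distance between holder3 and front above 0.035 m and contact force between the fingers and holder3 above 2 N)).
It fails at once if the beaker or the jar is knocked over or shifted by more than 60 mm (angle between any of beaker, jar's own z axis and vertical above 0.6 rad or distance of any of beaker, jar from where it was at the start of the episode above 0.06 m).
Of holder1, holder2, holder3 only 2 to 3 are there at a start; the rules pass over those that are not, and their reading is None.
At some moment in a run one of timer may be knocked a few centimetres aside while the robot is not near it.
Once in a run the grip may slacken for a moment while it holds something.
It also fails if it takes over 210 s, if anything falls off the work surface, if the arm or the gripper's body presses on something with over 40 N, if the wrist force passes 120 N, or if a joint passes its speed limit or range.

ROBOT

A 6-joint arm with a two-finger parallel gripper is mounted at the origin on the work surface. World frame = base frame: x ahead of the robot, y to its left, z up, the work surface at z = 0. Lengths are in m, angles in rad, forces in N, time in s.
With the tool pointing down it reaches from about 0.35 to 0.85 m from the base axis. Payload 8.1 kg.
Tool frame: the origin (TCP) lies on the centre line of the jaws, within the pads' length; the fingertips stand 17 mm ahead of it and the grasp point (between the pads) lies 2 mm behind it; z points along the fingers, y is the line along which they close (so a half turn about z gives the same grasp; the last joint's range is limited). The gripper opens to 93 mm and grips with 3 to 60 N. Pads are 15 mm wide; open, the fingers measure 128 mm over their backs; the gripper's body (75 mm by 188 mm) begins 65 mm behind the grasp point.
Start: joints at [-1.35, 0.13, 1.488, -0, 1.523, -0.085], TCP at [0.181, -0.572, 0.236] pointing down, gripper open.
Joint ranges: [-2.96, 2.96], [-0.89, 2.26], [0.02, 2.5], [-1.34, 4.48], [0, 2.73], [-2.66, 2.66]. Speed limits (rad/s): [2.39, 2.39, 2.79, 3.14, 3.14, 3.14].

INTERFACE

Orientations are given as a rotation vector (axis times angle).
In Python, from plant import robot, optics, close_job, models gives the robot as it stands.
- The arm moves only by the shell command python3 -m inch 'ROWS' [OPENING] [FORCE]. ROWS is a JSON object of lists of equal length, an entry for each row: "travel": the shift along the tool's x, y, z in m, a list of three; "spin": the turn about the tool's z in rad. In form: {"travel": [[x, y, z], ...], "spin": [spin, ...]}. A call has 1 to 10 rows; each row is the pose to reach, as a shift and turn from the pose commanded when the call began, along the tool's axes at that moment; what a row does not reach only later rows make up. A row lasts 1/12 s, in which the tool goes at most 41.7 mm and 7.16 degrees, less where a joint would pass 70% of its speed; a pose out of reach is approached as far as the arm can. A call with a gripper value outside its range is refused whole. OPENING is the closure, from 0 (fully open) to 1 (shut), set as the call begins (- or left out, the last holds). The fingers move at their own pace and stop on an object; FORCE is the grip in N (left out, the last holds). Time passes only in rows, so rows that repeat a pose let the fingers close. It gives the time, the measured TCP pose, the force, the opening and the grip force at its end, in the units of the state.
- robot.read_state(): the state, without advancing time (a new reading comes with each control period).
- optics.read_camera(name): name is "scene" or "top" or "wrist"; returns (picture, depth): 384x512x3 uint8, red, green, blue; 384x512 float32, m along the optical axis (not along the pixel's ray), 0 where there is no reading.
- optics.camera_info(name): a dict with "camera_matrix" (3x3 intrinsics, pixels), "view" (4x4, takes a point from world to camera coordinates). Camera axes: x right, y down, z forward; pixel columns grow to the right and rows downward; lengths in m; the calibration is good to about 2 mm. A picture is of the moment at which its call begins: read the wrist's pose just before it. camera_info takes no time and is no camera call; for the wrist camera it gives the pose at the moment of the call.
- close_job(): hands the job in; it is judged then, once.
Trained networks look in the newest picture that a camera, given by its name, has taken for a name from the list of things; names that differ only in an ending like _2 or _b are one class to them, and where a whole thing is asked for, a point or a joint stands for the part that bears it (a point fixed in the world has none). Each returns a list of dicts, best first, with "p" (0 to 1); they miss things now and then, are a little off and sometimes report something else, mostly with a low value. They report only what shows in the picture. A call takes as long as a camera call. They do not tell look-alikes from the thing itself.
- models.look_for(camera, name): "centre" ([x, y, z] in m, in world coordinates, good to about 4 mm: the middle of the surface that is visible of it).
- models.masks_of(camera, name): "region" (384x512 bool, what is visible of it).
The state is a dict: "t": time; "q": joint angles; "dq": joint speeds; "joint_torque": joint torques, N m; "tool_pos": TCP position; "orientation": TCP orientation; "force": force on the tool from outside, world axes, zero at the start; "wrist_torque": the same for the moment, N m; "opening": finger opening in m; "gripper_force": force on a finger pad.
Only numpy, scipy, OpenCV 4.12 (cv2) and the standard library are available. Lean on these libraries where they do the work, as an engineer would, in place of code of your own. Each camera call takes 0.05 s, during which the arm holds its last target. There are 200 camera calls.

## Working session

There is one attempt and no reset: what is moved stays moved. The work goes in short steps, Python scripts to look and compute and a shell command to move; the robot and the scene stay as the last step left them, time stands still between calls to the robot, and variables do not carry over. Pictures are saved under pics/ and viewed, at most 14 in all, crops included, and the job is handed in when it is done.

```bash
ls; mkdir -p pics; cat > h.py <<'E'
import numpy as np, cv2
from scipy.spatial.transform import Rotation as R
from plant import robot, optics, close_job, models
def snap(cam,fn=None,crop=None,scale=1):
    info=optics.camera_info(cam); p,d=optics.read_camera(cam)
    if fn:
        im=p[...,::-1]
        if crop: im=im[crop[1]:crop[3],crop[0]:crop[2]]
        cv2.imwrite('pics/'+fn,cv2.resize(im,None,fx=scale,fy=scale,interpolation=cv2.INTER_CUBIC))
    return p,d,info
def cloud(d,info):
    K=np.array(info['camera_matrix']);V=np.array(info['view']);v,u=np.mgrid[:d.shape[0],:d.shape[1]]
    P=np.stack([(u-K[0,2])/K[0,0]*d,(v-K[1,2])/K[1,1]*d,d],-1)
    W=(P-V[:3,3])@V[:3,:3]
    W[d<=0]=np.nan
    return W
def pix(pt,info):
    K=np.array(info['camera_matrix']);V=np.array(info['view']);c=V[:3,:3]@np.array(pt)+V[:3,3];return (K@c)[:2]/c[2]
def st():
    s=robot.read_state();print('t',round(s['t'],2),'pos',np.round(s['tool_pos'],4),'rv',np.round(s['orientation'],3),'F',np.round(s['force'],1),'op',round(s['opening'],4),'gf',round(s['gripper_force'],1),'q',np.round(s['q'],3));return s
def to(target,yaw=None):
    "travel in tool axes to world target; yaw = world angle of tool y-axis (mod pi)"
    s=robot.read_state();Rm=R.from_rotvec(s['orientation']).as_matrix()
    t=Rm.T@(np.array(target)-s['tool_pos']); 
    y=np.arctan2(Rm[1,1],Rm[0,1]); sp=None
    if yaw is not None:
        dw=(yaw-y+np.pi/2)%np.pi-np.pi/2; sp=-dw if Rm[2,2]<0 else dw
    print('travel',np.round(t,4),'spin',None if sp is None else round(sp,3));return t,sp
E
python3 - <<'E'
from h import *
s=st()
for c in('scene','top','wrist'):
    snap(c,c+'0.png',scale=1.5)
    names=['timer','mould','plate','tray','turret','holder1','beaker','jar','duct','turret_hub']
    for n in names:
        for r in models.look_for(c,n)[:4]:
            print(c,n,round(r['p'],2),np.round(r['centre'],3),np.round(pix(r['centre'],optics.camera_info(c))))
st()
E
```

```text
pics
t 0.0 pos [ 0.1805 -0.5716  0.2346] rv [-3.103 -0.478  0.   ] F [ 0.5 -0.2  0.2] op 0.0931 gf 0.0 q [-1.35   0.131  1.489 -0.     1.523 -0.085]
scene timer 0.97 [ 0.471 -0.616  0.036] [125. 309.]
scene timer 0.89 [ 0.287 -0.519  0.037] [116. 248.]
scene timer 0.86 [ 0.639 -0.153  0.024] [289. 241.]
scene mould 0.93 [ 0.47  -0.136  0.028] [251. 209.]
scene plate 0.75 [ 0.46  -0.128  0.027] [250. 207.]
scene plate 0.71 [0.642 0.354 0.151] [384. 132.]
scene tray 0.62 [ 0.509 -0.353  0.004] [211. 262.]
scene turret 0.58 [0.582 0.153 0.054] [332. 174.]
scene holder1 0.52 [0.593 0.115 0.094] [330. 172.]
scene beaker 0.66 [ 0.672 -0.432  0.056] [230. 304.]
scene jar 0.73 [ 0.685 -0.295  0.064] [270. 271.]
scene duct 0.72 [ 0.77  -0.308  0.07 ] [292. 292.]
scene turret_hub 0.64 [0.586 0.153 0.053] [333. 175.]
top timer 0.95 [ 0.452 -0.604  0.038] [427. 221.]
top timer 0.94 [ 0.274 -0.512  0.036] [398. 282.]
top timer 0.85 [ 0.623 -0.154  0.022] [273. 164.]
top mould 0.82 [ 0.452 -0.129  0.03 ] [265. 221.]
top plate 0.69 [ 0.452 -0.124  0.026] [264. 221.]
top tray 0.78 [ 0.509 -0.349  0.006] [338. 202.]
top turret 0.6 [0.537 0.205 0.056] [151. 191.]
top beaker 0.72 [ 0.676 -0.434  0.044] [368. 145.]
top jar 0.77 [ 0.676 -0.282  0.074] [317. 143.]
top duct 0.75 [ 0.743 -0.242  0.077] [304. 120.]
top turret_hub 0.68 [0.534 0.21  0.055] [149. 192.]
wrist timer 0.86 [ 0.279 -0.515  0.038] [232.  81.]
wrist timer 0.66 [ 0.391 -0.633  0.029] [367.  10.]
t 1.65 pos [ 0.1806 -0.5722  0.2356] rv [-3.105 -0.479  0.   ] F [ 0.2  0.2 -0.1] op 0.0931 gf 0.0 q [-1.35   0.13   1.488 -0.     1.523 -0.085]
```

View pics/scene0.png

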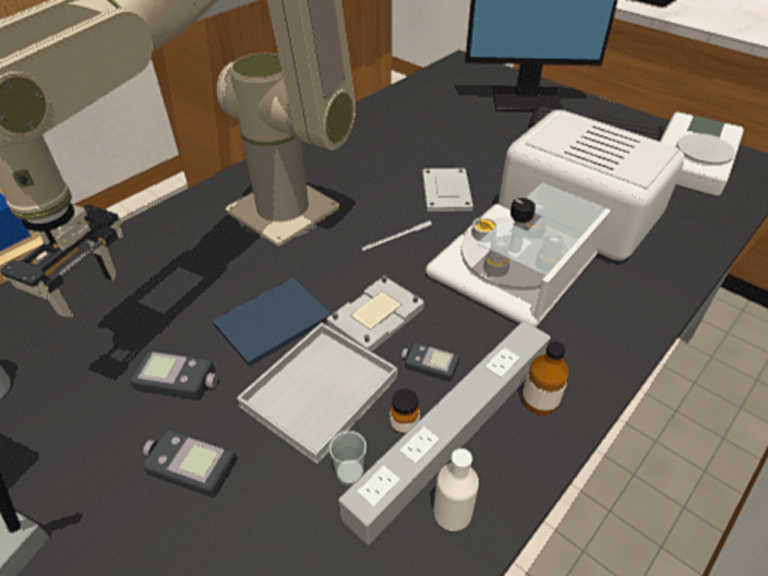

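View pics/top0.png

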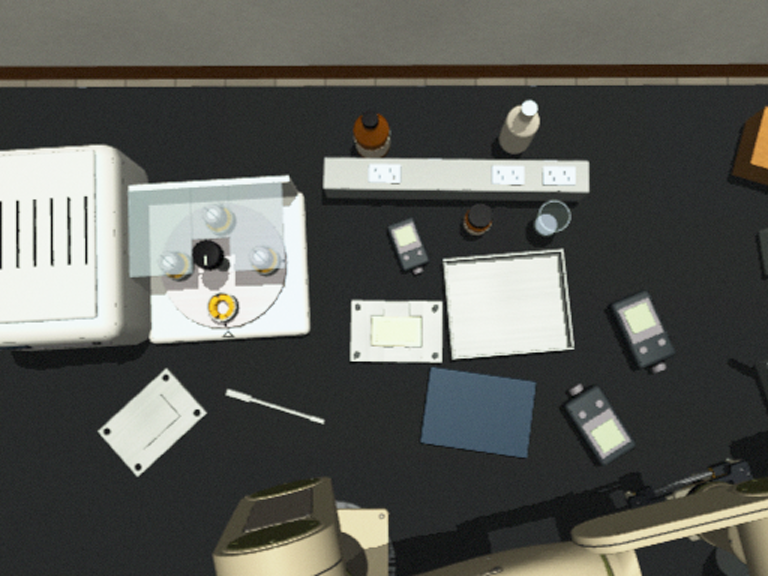

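The scene shows three timers. Two are large, at scene (116,248) and (125,309) and top (398,282) and (427,221), and are about 37 mm high. A small one lies at top (273,164), about 23 mm high, by the duct and with its plunger towards -x. There are two moulds, but only one holds a plate, at top (265,221); the other, at top (101,281), is a look-alike. Three holders sit on the turret at its +y, +x and -y stations, and the front station, at top (148,205), is empty.

```bash
cat >> h.py <<'E'
def fit(W,mask,z0,z1):
    P=W[mask]; P=P[(P[:,2]>z0)&(P[:,2]<z1)]
    r=cv2.minAreaRect((P[:,:2]*1000).astype(np.float32)); return np.round(r[0],1),np.round(r[1],1),round(r[2],1),len(P),np.round(np.median(P[:,2]),4)
E
python3 - <<'E'
from h import *
for c in('top','scene'):
    p,d,i=snap(c,'t1.png' if c=='top' else None,crop=(240,120,320,200),scale=6)
    W=cloud(d,i)
    for n,z in(('timer',(.015,.05)),('plate',(.02,.035)),('mould',(.015,.032)),('tray',(.025,.045)),('duct',(.068,.085)),('beaker',(.02,.1)),('jar',(.06,.09))):
        for r in models.masks_of(c,n)[:3]:
            try: print(c,n,round(r['p'],2),*fit(W,r['region'],*z))
            except Exception as e: print(c,n,'err',e)
    # hub: points z 0.178-0.19
    m=(W[...,2]>.176)&(W[...,2]<.192)&(abs(W[...,0]-.6)<.12)&(abs(W[...,1]-.14)<.1)
    P=W[m];print(c,'hub',len(P),P.mean(0) if len(P) else '', (P.max(0)+P.min(0))/2 if len(P) else '')
E
```

```text
top timer 0.97 [ 623.2 -152.1] [111.1  58.2] 20.4 647 0.0264
top timer 0.97 [ 277.8 -516.4] [157.7  83.4] 31.9 1450 0.0373
top timer 0.82 [ 449.1 -612.2] [157.4  84.6] 24.6 1444 0.0369
top plate 0.7 [ 453.4 -125.6] [56.8 95.2] 0.1 636 0.0267
top mould 0.65 [ 452.7 -125.6] [178.6 119.3] 89.6 1493 0.0238
top mould 0.47 [ 761.7 -242.9] [512.5  80.4] 89.1 238 0.0239
top tray 0.86 [ 507.1 -347.6] [200.2 241.5] 4.8 508 0.0316
top beaker 0.92 [ 670.5 -429.3] [59.6 58.8] 4.6 290 0.0611
top jar 0.54 [ 675.  -289.2] [45.7 46.9] 63.3 220 0.0752
top jar 0.4 [0. 0.] [0. 0.] 0.0 0 nan
top hub 296 [0.58162107 0.21087781 0.18499457] [0.58154739 0.21222925 0.18394907]
scene timer 0.85 [ 626.4 -150.7] [112.6  59.5] 20.1 549 0.0247
scene timer 0.83 [ 453.7 -612.1] [158.7  82.5] 22.9 1722 0.035
scene timer 0.63 [ 282.4 -515.5] [158.7  84.8] 32.3 1245 0.0345
scene plate 0.8 [ 457.7 -125.4] [96.6 60.7] 87.6 377 0.025
scene mould 0.77 [ 457.8 -129.8] [197.9 123.8] 89.2 939 0.0227
scene tray 0.63 [ 510.3 -344.2] [203.3 242.8] 4.5 607 0.0296
scene duct 0.67 [ 759.4 -241.7] [520.   65.9] 89.1 4117 0.0745
scene beaker 0.94 [ 675.1 -429.2] [57.3 62.5] 44.0 594 0.0603
scene beaker 0.26 [ 526.  -343.3] [231.8 243.8] 5.1 810 0.0285
scene jar 0.62 [ 679.3 -287.8] [46.2 47.7] 89.0 256 0.0735
scene jar 0.32 [0. 0.] [0. 0.] 0.0 0 nan
scene hub 135 [0.58802655 0.20973712 0.18332919] [0.58651063 0.20937576 0.18258608]
  return _methods._mean(a, axis=axis, dtype=dtype,
  ret = ret.dtype.type(ret / rcount)
```

View pics/t1.png

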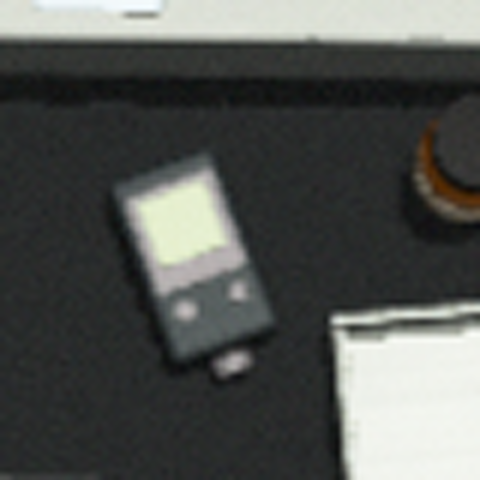

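Close crop: the small timer's measured size is 111 x 58 x 26 mm including the plunger, so this is the right one. It is yawed about +20°, and the plunger is at crop (232,362), facing the robot. Now to work out the approach.

```bash
python3 - <<'E'
from h import *
st(); print(np.round(R.from_rotvec(robot.read_state()['orientation']).as_matrix(),3))
to([.630,-.149,.12],np.radians(110.3))
E
```

```text
t 2.45 pos [ 0.1807 -0.5722  0.2356] rv [ 3.105  0.479 -0.   ] F [ 0.2 -1.2  0.8] op 0.0933 gf 0.0 q [-1.35   0.13   1.488 -0.     1.523 -0.085]
[[ 0.954  0.301 -0.   ]
 [ 0.301 -0.954 -0.   ]
 [-0.     0.    -1.   ]]
travel [ 0.5559 -0.2682  0.1156] spin -0.048
```

```bash
python3 -m inch '{"travel":[[0.556,-0.268,0],[0.556,-0.268,0],[0.556,-0.268,0],[0.556,-0.268,0],[0.556,-0.268,0],[0.556,-0.268,0],[0.556,-0.268,0],[0.556,-0.268,0],[0.556,-0.268,0],[0.556,-0.268,0]],"spin":[-0.05,-0.05,-0.05,-0.05,-0.05,-0.05,-0.05,-0.05,-0.05,-0.05]}' 0
python3 - <<'E'
from h import *
st(); to([.630,-.149,.12],np.radians(110.3))
E
```

```text
t: 3.28
tool_pos: [0.4853, -0.2849, 0.2359]
orientation: [3.092, 0.556, 0.001]
force: [-0.1, -0.1, 0.0]
opening: 0.0931
gripper_force: 0.0
t 3.28 pos [ 0.4853 -0.2849  0.2359] rv [3.092e+00 5.560e-01 1.000e-03] F [-0.1 -0.1  0. ] op 0.0931 gf 0.0 q [-0.622  0.03   1.594 -0.     1.517  0.593]
travel [ 0.1829 -0.0771  0.1159] spin 0.001
```

```bash
python3 -m inch '{"travel":[[0.183,-0.077,0.086],[0.183,-0.077,0.086],[0.183,-0.077,0.086],[0.183,-0.077,0.086],[0.183,-0.077,0.086],[0.183,-0.077,0.086],[0.183,-0.077,0.086],[0.183,-0.077,0.086]],"spin":[0,0,0,0,0,0,0,0]}'
python3 - <<'E'
from h import *
st()
for c in('wrist','top'):
    p,d,i=snap(c,'w1.png' if c=='wrist' else None); W=cloud(d,i)
    for r in models.masks_of(c,'timer')[:3]:
        print(c,round(r['p'],2),*fit(W,r['region'],.015,.05))
st(); to([.630,-.149,.022],np.radians(110.3))
E
```

```text
t: 3.95
tool_pos: [0.6286, -0.1507, 0.1494]
orientation: [3.092, 0.558, -0.002]
force: [0.2, -1.0, 0.2]
opening: 0.093
gripper_force: 0.0
t 3.95 pos [ 0.6286 -0.1507  0.1494] rv [ 3.092e+00  5.580e-01 -2.000e-03] F [ 0.2 -1.   0.2] op 0.093 gf 0.0 q [-3.140e-01  3.070e-01  1.445e+00 -1.000e-03  1.391e+00  9.000e-01]
wrist 0.63 [ 624.6 -150.6] [111.5  57.8] 19.9 5741 0.0252
top 0.85 [ 448.5 -613.6] [156.2  83.3] 22.9 1387 0.0369
top 0.85 [ 277.4 -516.1] [158.8  83.2] 31.7 1450 0.0372
top 0.59 [ 600.6 -159.6] [60.9 56.3] 17.9 302 0.0266
t 4.15 pos [ 0.6287 -0.1524  0.1511] rv [3.091e+00 5.530e-01 3.000e-03] F [-0.8  0.6 -0.1] op 0.0931 gf 0.0 q [-0.317  0.304  1.445 -0.     1.391  0.9  ]
travel [ 0.0022 -0.0029  0.1291] spin -0.0
```

```bash
python3 -m inch '{"travel":[[0,0,0.035],[0,0,0.07],[0.001,-0.002,0.105],[0.001,-0.002,0.128],[0.001,-0.002,0.128],[0.001,-0.002,0.128]],"spin":[0,0,0,0,0,0]}' && python3 -m inch '{"travel":[[0,0,0],[0,0,0],[0,0,0],[0,0,0],[0,0,0],[0,0,0]],"spin":[0,0,0,0,0,0]}' 1 12
python3 - <<'E'
from h import *
st(); to([.675,-.149,.022],np.radians(90-.9))
E
```

```text
t: 4.65
tool_pos: [0.6288, -0.1497, 0.022]
orientation: [3.092, 0.553, 0.0]
force: [-0.1, -0.1, -0.2]
opening: 0.0931
gripper_force: 0.0
t: 5.15
tool_pos: [0.6291, -0.1485, 0.0218]
orientation: [3.092, 0.556, 0.0]
force: [0.5, -1.0, 3.1]
opening: 0.0578
gripper_force: 12.5
t 5.15 pos [ 0.6291 -0.1485  0.0218] rv [3.092 0.556 0.   ] F [ 0.5 -1.   3.1] op 0.0578 gf 12.5 q [-0.311  0.44   1.526  0.     1.176  0.904]
travel [ 0.0428  0.0164 -0.0001] spin 0.372
```

```bash
python3 -m inch '{"travel":[[0.0,0.0,0],[0.004,0.0015,0],[0.01,0.004,0],[0.018,0.007,0],[0.026,0.010,0],[0.034,0.013,0],[0.038,0.0145,0],[0.038,0.0145,0]],"spin":[0.08,0.17,0.26,0.34,0.372,0.372,0.372,0.372]}'
python3 -m inch '{"travel":[[0.002,0,0],[0.004,0,0],[0.006,0,0],[0.006,0,0]],"spin":[0,0,0,0]}'
python3 -m inch '{"travel":[[0.001,0,0],[0.002,0,0],[0.003,0,0],[0.003,0,0]],"spin":[0,0,0,0]}'
```

```text
t: 5.82
tool_pos: [0.6706, -0.1488, 0.0219]
orientation: [3.141, -0.025, 0.001]
force: [0.7, -0.0, 2.6]
opening: 0.0581
gripper_force: 12.0
t: 6.15
tool_pos: [0.6755, -0.149, 0.0218]
orientation: [-3.141, 0.025, 0.001]
force: [-3.8, -0.6, 6.6]
opening: 0.0577
gripper_force: 12.0
t: 6.48
tool_pos: [0.6766, -0.149, 0.0214]
orientation: [-3.141, 0.025, 0.007]
force: [-12.1, 0.7, 10.7]
opening: 0.0579
gripper_force: 12.0
```

```bash
python3 -m inch '{"travel":[[-0.003,0,0],[-0.003,0,0],[-0.003,0,0],[-0.003,0,0]],"spin":[0,0,0,0]}' 0 && python3 -m inch '{"travel":[[-0.003,0,-0.04],[-0.04,0,-0.08],[-0.08,0,-0.12],[-0.1,0,-0.13],[-0.1,0,-0.13]],"spin":[0,0,0,0,0]}' 
python3 - <<'E'
from h import *
st()
p,d,i=snap('wrist'); W=cloud(d,i)
for r in models.masks_of('wrist','timer')[:2]:
    print(round(r['p'],2),*fit(W,r['region'],.018,.05), *fit(W,r['region'],.006,.05))
    P=W[r['region']];P=P[P[:,2]>.008]; print('min x',np.percentile(P[:,0],[0.2,1,3]), 'y at plunger',P[P[:,0]<np.nanmin(P[:,0])+.008].mean(0))
to([.60,-.149,.025],np.radians(0))
E
```

```text
t: 6.82
tool_pos: [0.6758, -0.1489, 0.0215]
orientation: [-3.141, 0.025, -0.0]
force: [0.5, 0.1, -0.1]
opening: 0.0799
gripper_force: 0.0
t: 7.23
tool_pos: [0.5749, -0.148, 0.1569]
orientation: [3.139, -0.026, 0.008]
force: [0.2, 0.6, -0.4]
opening: 0.0931
gripper_force: 0.0
t 7.23 pos [ 0.5749 -0.148   0.1569] rv [ 3.139 -0.026  0.008] F [ 0.2  0.6 -0.4] op 0.0931 gf 0.0 q [-0.338  0.157  1.604 -0.     1.375  1.249]
0.98 [ 670.3 -149.1] [ 58.  111.8] 89.1 7300 0.0252 [ 670.2 -149.1] [ 58. 112.] 89.1 7342 0.0252
min x [0.61516021 0.61831831 0.62530171] y at plunger [ 0.61820942 -0.14857845  0.01980066]
travel [0.0231 0.0006 0.1293] spin 1.554
```

```bash
python3 -m inch '{"travel":[[0.01,0.001,0.03],[0.01,0.001,0.06],[0.012,0.001,0.09],[0.012,0.001,0.12],[0.012,0.001,0.134],[0.012,0.001,0.134]],"spin":[0,0,0,0,0,0]}' 1 20; python3 -m inch '{"travel":[[0.005,0,0],[0.01,0,0],[0.014,0,0],[0.018,0,0],[0.018,0,0]],"spin":[0,0,0,0,0]}'
```

```text
t: 7.83
tool_pos: [0.5895, -0.1487, 0.0173]
orientation: [3.141, -0.025, 0.002]
force: [1.0, 1.5, 9.0]
opening: 0.0578
gripper_force: 5.5
t: 8.25
tool_pos: [0.607, -0.1489, 0.0173]
orientation: [3.141, -0.025, 0.0]
force: [-0.5, 0.1, 6.1]
opening: 0.0242
gripper_force: 2.9
```

```bash
python3 -m inch '{"travel":[[0.002,0,0],[0.004,0,0],[0.004,0,0]],"spin":[0,0,0]}'
```

```text
t: 8.5
tool_pos: [0.6095, -0.1489, 0.0173]
orientation: [-3.141, 0.025, 0.005]
force: [-9.8, 0.8, 13.1]
opening: 0.0176
gripper_force: 25.0
```

```bash
python3 -m inch '{"travel":[[0,0,0],[0,0,0],[0,0,0]],"spin":[0,0,0]}' 0.4 20; python3 -m inch '{"travel":[[-0.01,0,-0.003],[-0.03,0,-0.006],[-0.03,0,-0.006],[-0.03,0,-0.006]],"spin":[0,0,0,0]}';python3 -m inch '{"travel":[[0,0,0],[0,0,0],[0,0,0],[0,0,0],[0,0,0],[0,0,0],[0,0,0],[0,0,0]],"spin":[0,0,0,0,0,0,0,0]}' 1 20
python3 - <<'E'
from h import *
p,d,i=snap('top','t2.png',crop=(220,120,320,200),scale=5);W=cloud(d,i)
for r in models.masks_of('top','timer')[:3]: print(round(r['p'],2),*fit(W,r['region'],.018,.05))
E
```

```text
t: 8.75
tool_pos: [0.6109, -0.1488, 0.0173]
orientation: [-3.141, 0.025, -0.001]
force: [0.0, 0.1, 6.0]
opening: 0.033
gripper_force: 2.8
t: 9.08
tool_pos: [0.5793, -0.1481, 0.0224]
orientation: [-3.141, 0.026, 0.002]
force: [0.2, 1.3, -0.1]
opening: 0.055
gripper_force: 0.0
t: 9.75
tool_pos: [0.5798, -0.1484, 0.0237]
orientation: [3.141, -0.025, 0.0]
force: [-0.2, -0.0, 0.3]
opening: 0.0068
gripper_force: 0.0
0.91 [ 278.  -514.9] [156.7  82.6] 32.9 1439 0.0371
0.85 [ 449.3 -613.6] [157.9  84.2] 23.4 1420 0.0369
```

View pics/t2.png

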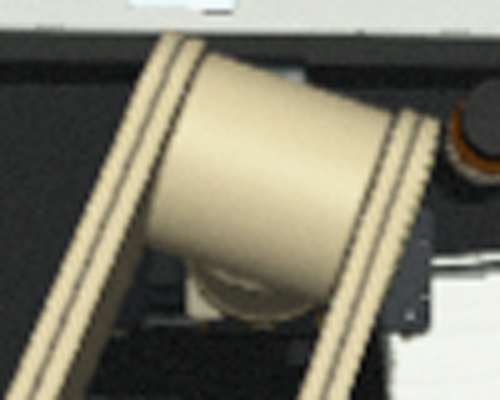

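The arm hides the timer in this view, but a dark edge of it shows at the duct, crop (290,75). I'll push with the fingers now fully closed.

```bash
python3 -m inch '{"travel":[[0.008,0,0],[0.016,0,0],[0.022,0,0],[0.025,0,0],[0.027,0,0],[0.027,0,0],[0.027,0,0]],"spin":[0,0,0,0,0,0,0]}';  python3 -m inch '{"travel":[[0.001,0,0],[0.003,0,0],[0.005,0,0],[0.005,0,0],[0.005,0,0],[0.005,0,0]],"spin":[0,0,0,0,0,0]}'
```

```text
t: 10.43
tool_pos: [0.6064, -0.1488, 0.0234]
orientation: [-3.141, 0.025, 0.001]
force: [-2.6, 0.0, 0.3]
opening: 0.0004
gripper_force: 1.1
t: 10.93
tool_pos: [0.6108, -0.1487, 0.0233]
orientation: [-3.141, 0.025, 0.003]
force: [-6.5, 0.8, 2.3]
opening: 0.0004
gripper_force: 3.2
```

```bash
python3 -m inch '{"travel":[[0.001,0,0],[0.002,0,0],[0.003,0,0],[0.003,0,0],[0.003,0,0],[0.003,0,0],[0.003,0,0]],"spin":[0,0,0,0,0,0,0]}'; python3 -m inch '{"travel":[[0.001,0,0],[0.002,0,0],[0.002,0,0],[0.002,0,0],[0.002,0,0],[0.002,0,0],[0.002,0,0],[0.002,0,0]],"spin":[0,0,0,0,0,0,0,0]}'; python3 - <<'E'
from h import *
p,d,i=snap('wrist','w2.png')
E
```

```text
t: 11.52
tool_pos: [0.6113, -0.1487, 0.0232]
orientation: [-3.14, 0.026, 0.012]
force: [-19.8, 1.7, 14.0]
opening: 0.0009
gripper_force: 10.1
t: 12.18
tool_pos: [0.6116, -0.1487, 0.0232]
orientation: [-3.14, 0.025, 0.018]
force: [-29.4, 2.6, 22.7]
opening: 0.0006
gripper_force: 14.7
```

View pics/w2.png

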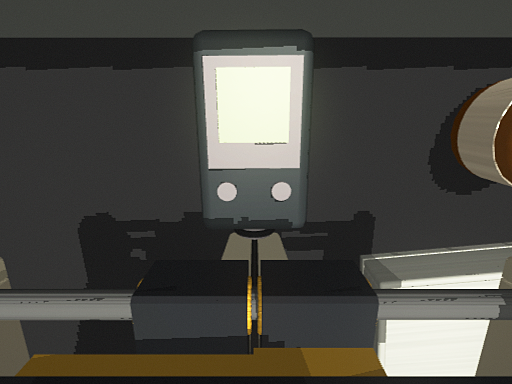

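The timer is flush on the duct (top edge at row 32) with the plunger fully in behind the fingers (about (255,232)), at 20–30 N, held for over 0.2 s. Next is the plate.

```bash
python3 -m inch '{"travel":[[-0.02,0,0],[-0.04,0,-0.01],[-0.06,0.0,-0.05],[-0.09,0,-0.09],[-0.12,0,-0.13],[-0.15,-0.01,-0.13],[-0.165,-0.02,-0.13],[-0.165,-0.023,-0.13],[-0.165,-0.023,-0.13],[-0.165,-0.023,-0.13]],"spin":[0,0,0,-0.1,-0.22,-0.34,-0.46,-0.58,-0.7,-0.8]}' 0; python3 -m inch '{"travel":[[0,0,0],[0,0,0],[0,0,0],[0,0,0],[0,0,0],[0,0,0],[0,0,0],[0,0,0],[0,0,0]],"spin":[-0.1,-0.2,-0.3,-0.4,-0.5,-0.6,-0.7,-0.755,-0.755]}'
python3 - <<'E'
from h import *
st()
p,d,i=snap('wrist','w3.png'); W=cloud(d,i)
for r in models.masks_of('wrist','plate')[:2]: print('plate',round(r['p'],2),*fit(W,r['region'],.0253,.05), *fit(W,r['region'],.02,.05))
for r in models.masks_of('wrist','mould')[:2]: print('mould',round(r['p'],2),*fit(W,r['region'],.021,.028))
p,d,i=snap('top'); W=cloud(d,i)
for r in models.masks_of('top','timer')[:3]: print('timer',round(r['p'],2),*fit(W,r['region'],.018,.05))
to([.4555,-.1255,.15],0)
E
```

```text
t: 13.07
tool_pos: [0.4527, -0.1233, 0.1546]
orientation: [2.898, 1.209, 0.004]
force: [-0.3, -0.2, 0.1]
opening: 0.0624
gripper_force: 0.0
t: 13.82
tool_pos: [0.4528, -0.1234, 0.1541]
orientation: [2.253, 2.188, 0.001]
force: [0.3, 0.1, -0.8]
opening: 0.0925
gripper_force: 0.0
t 13.82 pos [ 0.4528 -0.1234  0.1541] rv [2.253e+00 2.188e+00 1.000e-03] F [ 0.3  0.1 -0.8] op 0.0925 gf 0.0 q [-0.376 -0.178  1.942  0.     1.376 -0.346]
plate 0.73 [ 454.7 -124.6] [96.8 57.1] 89.3 2378 0.0257 [ 454.7 -124.8] [98. 58.] 89.3 5512 0.0252
mould 0.57 [ 454.6 -125. ] [180.4 120.3] 89.2 11726 0.023
timer 0.77 [ 277.6 -516.3] [158.   82.6] 32.0 1450 0.0371
timer 0.66 [ 667.9 -151.3] [ 55.3 108.6] 87.5 585 0.0268
timer 0.61 [ 448.6 -612.8] [158.1  81.9] 23.1 1402 0.0371
travel [-0.0021  0.0032  0.0038] spin -0.033
```

View pics/w3.png

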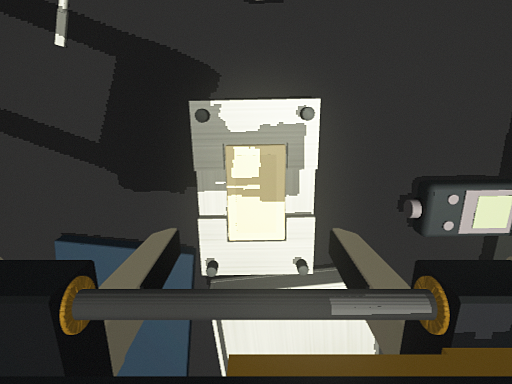

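The picture shows the plate in the mould at (256,193), with finger slots at left and right and the jaws lined up across them.

```bash
python3 -m inch '{"travel":[[-0.001,0.002,0.03],[-0.0014,0.002,0.06],[-0.0014,0.002,0.09],[-0.0014,0.002,0.11],[-0.0014,0.002,0.1205],[-0.0014,0.002,0.1205],[-0.0014,0.002,0.1205]],"spin":[-0.02,-0.02,-0.02,-0.02,-0.02,-0.02,-0.02]}' 0; python3 -m inch '{"travel":[[0,0,0],[0,0,0],[0,0,0],[0,0,0],[0,0,0],[0,0,0],[0,0,0]],"spin":[0,0,0,0,0,0,0]}' 1 30
```

```text
t: 14.65
tool_pos: [0.4544, -0.1249, 0.0335]
orientation: [2.235, 2.207, 0.0]
force: [-0.8, -0.5, 0.7]
opening: 0.0928
gripper_force: 0.0
t: 15.23
tool_pos: [0.4542, -0.1248, 0.0333]
orientation: [2.235, 2.208, 0.0]
force: [-0.2, -0.2, 1.1]
opening: 0.0578
gripper_force: 30.0
```

```bash
python3 -m inch '{"travel":[[0,0,-0.01],[0,0,-0.03],[0,0,-0.055],[0,0,-0.06],[-0.03,0.005,-0.06],[-0.06,0.01,-0.06],[-0.09,0.015,-0.06],[-0.13,0.019,-0.06],[-0.169,0.019,-0.06],[-0.169,0.019,-0.06]],"spin":[0,0,0,0,0,-0.05,-0.098,-0.098,-0.098,-0.098]}'
python3 - <<'E'
from h import *
st();p,d,i=snap('wrist','w4.png')
to([.4735,-.2937,.09],np.radians(4.8))
p,d,i=snap('top'); W=cloud(d,i)
for r in models.masks_of('top','tray')[:1]: print('tray',round(r['p'],2),*fit(W,r['region'],.025,.045))
E
```

```text
t: 16.07
tool_pos: [0.4707, -0.3003, 0.0936]
orientation: [2.126, 2.309, -0.003]
force: [-0.2, -0.0, -0.7]
opening: 0.0578
gripper_force: 30.0
t 16.07 pos [ 0.4707 -0.3003  0.0936] rv [ 2.126  2.309 -0.003] F [-0.2 -0.  -0.7] op 0.0578 gf 30.0 q [-0.658  0.13   1.756 -0.002  1.253 -0.74 ]
travel [0.0034 0.0032 0.0031] spin -0.002
tray 0.94 [ 507.  -347.7] [200.2 241.4] 4.7 358 0.0316
```

View pics/w4.png

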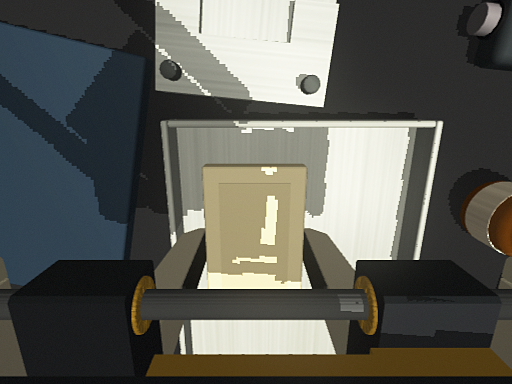

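The plate is held level over the tray at (253,225), parallel to the tray walls. Lowering it now.

```bash
python3 -m inch '{"travel":[[0.003,0.002,0.02],[0.003,0.002,0.04],[0.003,0.002,0.055],[0.003,0.002,0.064],[0.003,0.002,0.068],[0.003,0.002,0.068],[0.003,0.002,0.068]],"spin":[0,0,0,0,0,0,0]}'; python3 -m inch '{"travel":[[0,0,0],[0,0,0],[0,0,0],[0,0,0]],"spin":[0,0,0,0]}' 0.22 30;  python3 -m inch '{"travel":[[0,0,-0.02],[0,0,-0.05],[0,0,-0.09],[0,0,-0.13],[0,0,-0.17],[0,0,-0.18],[0,0,-0.18]],"spin":[0,0,0,0,0,0,0]}' 0
python3 - <<'E'
from h import *
st();p,d,i=snap('wrist');W=cloud(d,i)
for n,z in(('plate',(.01,.025)),('tray',(.028,.04))):
  for r in models.masks_of('wrist',n)[:1]: print(n,round(r['p'],2),*fit(W,r['region'],*z))
E
```

```text
t: 16.8
tool_pos: [0.4733, -0.2903, 0.0257]
orientation: [2.122, 2.315, 0.0]
force: [0.2, -0.2, -0.6]
opening: 0.0577
gripper_force: 30.0
t: 17.13
tool_pos: [0.473, -0.291, 0.0255]
orientation: [2.123, 2.314, 0.0]
force: [-0.8, 0.3, 0.2]
opening: 0.0719
gripper_force: 0.0
t: 17.72
tool_pos: [0.4751, -0.2926, 0.2107]
orientation: [2.118, 2.308, 0.001]
force: [0.4, 0.4, -0.3]
opening: 0.0928
gripper_force: 0.0
t 17.72 pos [ 0.4751 -0.2926  0.2107] rv [2.118e+00 2.308e+00 1.000e-03] F [ 0.4  0.4 -0.3] op 0.0928 gf 0.0 q [-0.644  0.021  1.649 -0.     1.463 -0.73 ]
plate 0.98 [ 473.7 -290.5] [58.  97.6] 4.9 3793 0.0162
tray 0.91 [ 507.  -329.8] [200.3 207.9] 4.8 2066 0.0307
```

```bash
python3 -m inch '{"travel":[[0.02,0.005,-0.03],[0.05,0.015,-0.06],[0.383,0.117,-0.12],[0.383,0.117,-0.12],[0.383,0.117,-0.12],[0.383,0.117,-0.12],[0.383,0.117,-0.12],[0.383,0.117,-0.12],[0.383,0.117,-0.12],[0.383,0.117,-0.12]],"spin":[0,0,0,0,0,0,0,0,0,0]}'; python3 -m inch '{"travel":[[0.05,0.015,0],[0.05,0.015,0],[0.05,0.015,0],[0.05,0.015,0]],"spin":[0,0,0,0]}'
python3 - <<'E'
from h import *
st();p,d,i=snap('wrist','w5.png',scale=1.5);W=cloud(d,i)
m=(W[...,2]>.178)&(W[...,2]<.192);P=W[m];print('hub',cv2.minEnclosingCircle((P[:,:2]*1000).astype(np.float32)),len(P))
for r in models.look_for('wrist','holder1'): print('holder',round(r['p'],2),np.round(r['centre'],3),np.round(pix(r['centre'],i)))
E
```

```text
t: 18.7
tool_pos: [0.5512, 0.082, 0.3189]
orientation: [-2.122, -2.313, 0.005]
force: [0.1, -0.3, -0.1]
opening: 0.0929
gripper_force: 0.0
t: 19.03
tool_pos: [0.5619, 0.1311, 0.3188]
orientation: [-2.121, -2.315, 0.006]
force: [-0.9, -0.8, 0.6]
opening: 0.0929
gripper_force: 0.0
t 19.03 pos [0.5619 0.1311 0.3188] rv [-2.121 -2.315  0.006] F [-0.9 -0.8  0.6] op 0.0929 gf 0.0 q [ 1.410e-01  5.300e-02  1.421e+00 -1.000e-03  1.673e+00  5.300e-02]
hub ((583.71826171875, 214.20632934570312), 26.490211486816406) 2405
```

View pics/w5.png

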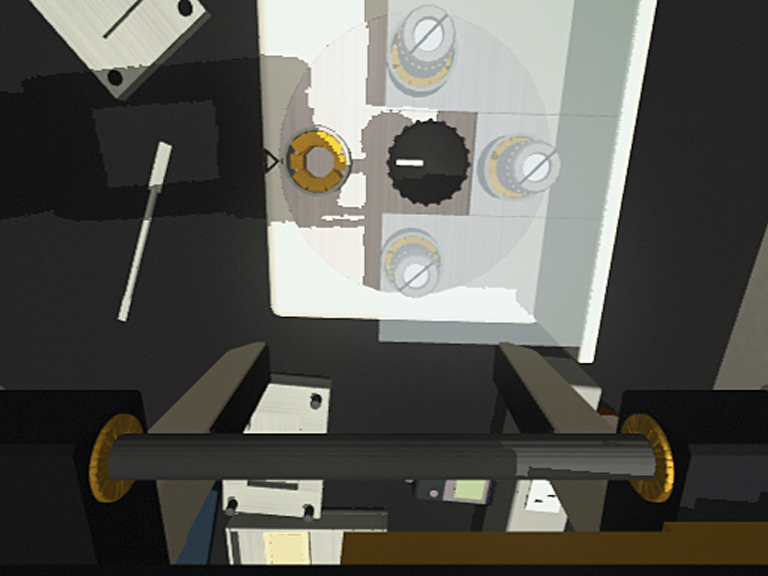

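View: the hub is at (428,162) in 1.5x pixels, the empty front collar at (319,160), and holders at (425,45), (525,167) and (412,265). The guard's front edge is at column 365, with a notch around the hub between rows 110 and 215.

```bash
python3 - <<'E'
from h import *
st();p,d,i=snap('wrist');W=cloud(d,i)
def ray(u,v,z):
    K=np.array(i['camera_matrix']);V=np.array(i['view']);c=-V[:3,:3].T@V[:3,3];r=V[:3,:3].T@np.linalg.inv(K)@[u,v,1];return np.round(c+r*(z-c[2])/r[2],4)
hsv=cv2.cvtColor(p,cv2.COLOR_RGB2HSV)
m=((hsv[...,0]>12)&(hsv[...,0]<30)&(hsv[...,1]>120)); mm=np.zeros_like(m); mm[70:140,180:245]=m[70:140,180:245]
ys,xs=np.nonzero(mm);P=W[mm];print('collar z',np.nanpercentile(P[:,2],[5,50,95]),len(P))
Pt=P[P[:,2]>np.nanmedian(P[:,2])-.004];print(cv2.minEnclosingCircle((Pt[:,:2]*1000).astype(np.float32)))
m=(W[...,2]>.18)&(W[...,2]<.19);P=W[m];print('hub',cv2.minEnclosingCircle((P[:,:2]*1000).astype(np.float32)),cv2.minAreaRect((P[:,:2]*1000).astype(np.float32)),np.median(P[:,2]))
for n,uv in dict(g_left_up=(365,60),g_left_dn=(365,250),notch_up=(420,113),notch_dn=(420,215),notch_r=(473,160),far=(560,340),triangle=(271,160)).items(): print(n,ray(uv[0]/1.5,uv[1]/1.5,.145), W[int(uv[1]/1.5),int(uv[0]/1.5)].round(3))
E
```

```text
t 19.13 pos [0.5622 0.1297 0.3199] rv [-2.124 -2.313  0.004] F [ 1.1 -0.   0. ] op 0.093 gf 0.0 q [ 1.380e-01  5.100e-02  1.420e+00 -1.000e-03  1.673e+00  5.300e-02]
collar z [0.06579383 0.07966836 0.08381172] 848
((498.2622375488281, 209.06004333496094), 24.964515686035156)
hub ((583.8394165039062, 213.91323852539062), 26.489564895629883) ((583.541259765625, 213.85586547851562), (51.84135055541992, 51.75799560546875), 50.02875900268555) 0.18379478190848975
g_left_up [0.5385 0.275  0.145 ] [0.533 0.295 0.052]
g_left_dn [0.548  0.1471 0.145 ] [0.545 0.131 0.054]
notch_up [0.5786 0.2455 0.145 ] [0.585 0.257 0.052]
notch_dn [0.5862 0.1764 0.145 ] [0.586 0.177 0.146]
notch_r [0.6194 0.2179 0.145 ] [0.619 0.218 0.146]
far [0.7078 0.0882 0.145 ] [0.707 0.09  0.146]
triangle [0.4768 0.2058 0.145 ] [0.448 0.206 0.032]
```

```bash
python3 - <<'E'
from h import *
p,d,i=snap('scene');W=cloud(d,i)
m=(W[...,2]>.15)&(W[...,0]>.4)&(W[...,0]<.72)&(W[...,1]>.28)&(W[...,1]<.6)
P=W[m];print(len(P))
for y0 in np.arange(.28,.44,.02):
    Q=P[(P[:,1]>=y0)&(P[:,1]<y0+.02)]
    if len(Q):print(round(y0,2),len(Q),Q[:,0].min().round(3),Q[:,0].max().round(3),np.percentile(Q[:,2],[5,50,100]).round(3))
s=st();to([.5837,.2135,.26],np.arctan2(*R.from_rotvec(s['orientation']).as_matrix()[[1,0],1]))
E
```

```text
3259
0.28 3 0.627 0.682 [0.15  0.151 0.151]
0.3 4 0.604 0.702 [0.15  0.151 0.152]
0.32 2 0.621 0.658 [0.151 0.151 0.152]
0.34 74 0.451 0.654 [0.151 0.164 0.186]
0.36 907 0.436 0.72 [0.153 0.179 0.204]
0.38 356 0.426 0.72 [0.193 0.201 0.214]
0.4 303 0.426 0.72 [0.202 0.21  0.217]
0.42 168 0.521 0.72 [0.209 0.212 0.217]
t 19.23 pos [0.5625 0.1294 0.3208] rv [-2.126e+00 -2.312e+00  2.000e-03] F [-0.2 -0.6  0.2] op 0.0934 gf 0.0 q [ 0.138  0.05   1.42  -0.     1.673  0.053]
travel [0.082  0.0283 0.0607] spin -0.0
```

```bash
python3 -m inch '{"travel":[[0.035,0.012,0.0],[0.07,0.024,0.02],[0.082,0.028,0.05],[0.082,0.028,0.085],[0.082,0.028,0.12],[0.082,0.028,0.145],[0.082,0.028,0.15],[0.082,0.028,0.15]],"spin":[0,0,0,0,0,0,0,0]}'; python3 -m inch '{"travel":[[0,0,0],[0,0,0],[0,0,0],[0,0,0],[0,0,0],[0,0,0],[0,0,0]],"spin":[0,0,0,0,0,0,0]}' 1 40
```

```text
t: 19.9
tool_pos: [0.5821, 0.2135, 0.1691]
orientation: [-2.124, -2.311, 0.006]
force: [0.4, -0.6, 0.9]
opening: 0.0929
gripper_force: 0.0
t: 20.48
tool_pos: [0.5836, 0.2152, 0.1717]
orientation: [2.124, 2.315, 0.001]
force: [0.2, 0.2, -0.1]
opening: 0.0507
gripper_force: 0.0
```

```bash
python3 -m inch '{"travel":[[0,0,0],[0,0,0],[0,0,0],[0,0,0],[0,0,0],[0,0,0],[0,0,0],[0,0,0],[0,0,0],[0,0,0]],"spin":[0,0,-0.1,-0.2,-0.3,-0.4,-0.5,-0.6,-0.7,-0.8]}'; python3 -m inch '{"travel":[[0,0,0],[0,0,0],[0,0,0],[0,0,0],[0,0,0],[0,0,0],[0,0,0],[0,0,0],[0,0,0],[0,0,0]],"spin":[-0.1,-0.2,-0.3,-0.4,-0.5,-0.6,-0.7,-0.77,-0.77,-0.77]}'; python3 - <<'E'
from h import *
st()
E
```

```text
t: 21.32
tool_pos: [0.5825, 0.2148, 0.1717]
orientation: [-1.047, -2.96, 0.002]
force: [-8.8, -3.8, 7.0]
opening: 0.0495
gripper_force: 40.0
t: 22.15
tool_pos: [0.5823, 0.214, 0.1717]
orientation: [0.134, -3.136, 0.003]
force: [-10.5, -6.3, 8.8]
opening: 0.0496
gripper_force: 40.0
t 22.15 pos [0.5823 0.214  0.1717] rv [ 1.340e-01 -3.136e+00  3.000e-03] F [-10.5  -6.3   8.8] op 0.0496 gf 40.0 q [ 2.700e-01  2.240e-01  1.501e+00 -1.000e-03  1.420e+00 -1.386e+00]
```

```bash
python3 -m inch '{"travel":[[0,0,0],[0,0,0],[0,0,0],[0,0,0],[0,0,-0.02],[0,0,-0.06],[0,0,-0.1],[0,0,-0.14],[0,0,-0.14],[0,0,-0.14]],"spin":[0,0,0,0,0,0,0,0,0,0]}' 0; python3 - <<'E'
from h import *
st();p,d,i=snap('wrist','w6.png',scale=1.2);W=cloud(d,i)
m=(W[...,2]>.125)&(W[...,2]<.14)&(W[...,0]<.53);P=W[m];print('head',cv2.minEnclosingCircle((P[:,:2]*1000).astype(np.float32)),len(P),np.median(P[:,2]))
m=(W[...,2]>.178)&(W[...,2]<.192);P=W[m];print('hub',cv2.minEnclosingCircle((P[:,:2]*1000).astype(np.float32)),len(P))
E
```

```text
t: 22.98
tool_pos: [0.5852, 0.2157, 0.3156]
orientation: [-0.134, 3.131, 0.003]
force: [-0.8, 0.7, -0.7]
opening: 0.0928
gripper_force: 0.0
t 22.98 pos [0.5852 0.2157 0.3156] rv [-1.340e-01  3.131e+00  3.000e-03] F [-0.8  0.7 -0.7] op 0.0928 gf 0.0 q [ 0.271  0.169  1.301  0.     1.664 -1.385]
head ((467.2254638671875, 288.324951171875), 104.5283203125) 1554 0.13120119609808734
hub ((595.2832641601562, 367.4689025878906), 179.29994201660156) 5517
```

View pics/w6.png

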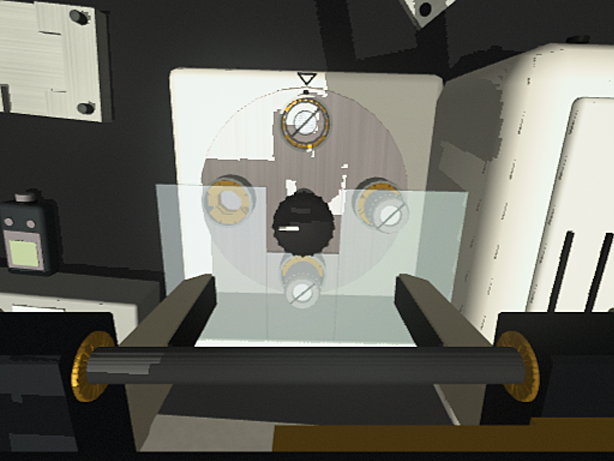

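The holder is now at the front (304,122), and the empty station is at -y (229,200).

```bash
cat >> h.py <<'E'
def head(W,c=(.498,.209),zr=(.127,.14),r=.03):
    m=(W[...,2]>zr[0])&(W[...,2]<zr[1])&(np.hypot(W[...,0]-c[0],W[...,1]-c[1])<r);P=W[m]
    print('head',np.round(cv2.minEnclosingCircle((P[:,:2]*1000).astype(np.float32))[0],1),np.round(cv2.minAreaRect((P[:,:2]*1000).astype(np.float32))[1],1),len(P),np.median(P[:,2]).round(4))
E
python3 - <<'E'
from h import *
st();p,d,i=snap('wrist');W=cloud(d,i);head(W);head(W,(.582,.213),(.178,.192),.04)
p,d,i=snap('top');W=cloud(d,i);head(W)
to([.4980,.2085,.2],np.radians(94.5))
E
```

```text
t 23.03 pos [0.5842 0.2154 0.3126] rv [-1.340e-01  3.136e+00  1.000e-03] F [-0.  -0.1 -1.4] op 0.093 gf 0.0 q [ 0.271  0.171  1.305  0.     1.663 -1.385]
head [498.5 208.8] [36.5 36.2] 932 0.131
head [583.3 214.5] [51.9 51.9] 2014 0.1837
head [496.1 206.1] [34.3 35. ] 138 0.1319
travel [0.0849 0.0008 0.1098] spin 0.007
```

```bash
python3 -m inch '{"travel":[[0.03,0,0],[0.06,0,0],[0.085,0.001,0],[0.085,0.001,0],[0.085,0.001,0.0],[0.085,0.001,0.02],[0.085,0.001,0.04],[0.085,0.001,0.06],[0.085,0.001,0.08],[0.085,0.001,0.1]],"spin":[0.12,0.24,0.36,0.48,0.6,0.72,0.84,0.96,1.08,1.2]}' 0.4
python3 -m inch '{"travel":[[0,0,0],[0,0,0],[0,0,0],[0,0,0],[0,0,0],[0,0,0],[0,0,0],[0,0,0],[0,0,0],[0,0,0]],"spin":[0.12,0.24,0.36,0.48,0.6,0.72,0.84,0.96,1.08,1.2]}' 0.4
python3 -m inch '{"travel":[[0,0,0],[0,0,0],[0,0,0],[0,0,0],[0,0,0],[0,0,0],[0,0,0],[0,0,0]],"spin":[0.12,0.24,0.36,0.48,0.6,0.72,0.74,0.74]}' 0.4
python3 - <<'E'
from h import *
st(); p,d,i=snap('top');W=cloud(d,i);head(W)
to([.4980,.2085,.124],np.radians(94.5))
E
```

```text
t: 23.97
tool_pos: [0.4974, 0.2085, 0.2082]
orientation: [-1.668, -2.659, 0.004]
force: [-0.1, -0.8, 0.8]
opening: 0.0559
gripper_force: 0.0
t: 24.8
tool_pos: [0.4975, 0.2085, 0.209]
orientation: [-2.88, -1.253, 0.006]
force: [-0.4, -0.1, 0.3]
opening: 0.0558
gripper_force: 0.0
t: 25.47
tool_pos: [0.4978, 0.2086, 0.2097]
orientation: [3.138, 0.139, -0.004]
force: [-0.2, 0.5, 0.3]
opening: 0.0555
gripper_force: 0.0
t 25.47 pos [0.4978 0.2086 0.2097] rv [ 3.138  0.139 -0.004] F [-0.2  0.5  0.3] op 0.0555 gf 0.0 q [ 0.302 -0.016  1.688  0.     1.473  1.784]
head [0. 0.] [0. 0.] 0 nan
travel [0.0002 0.0001 0.086 ] spin 0.012
  return _methods._mean(a, axis=axis, dtype=dtype,
  ret = ret.dtype.type(ret / rcount)
```

```bash
python3 -m inch '{"travel":[[0,0,0.03],[0,0,0.055],[0,0,0.075],[0,0,0.086],[0,0,0.086],[0,0,0.086]],"spin":[0,0,0,0,0,0]}' 0.4; python3 -m inch '{"travel":[[0,0,0],[0,0,0],[0,0,0],[0,0,0],[0,0,0],[0,0,0]],"spin":[0,0,0,0,0,0]}' 1 30
```

```text
t: 26.02
tool_pos: [0.4984, 0.2088, 0.1252]
orientation: [3.138, 0.139, -0.002]
force: [0.1, 0.2, -0.1]
opening: 0.0563
gripper_force: 0.0
t: 26.52
tool_pos: [0.4997, 0.2092, 0.1269]
orientation: [-3.138, -0.136, -0.004]
force: [-0.6, 0.3, 5.8]
opening: 0.0395
gripper_force: 30.0
```

```bash
python3 -m inch '{"travel":[[0,0,0],[0,0,-0.0003],[0,0,-0.0006],[0,0,-0.0009],[0,0,-0.0012],[0,0,-0.0015],[0,0,-0.0018],[0,0,-0.0021],[0,0,-0.0024],[0,0,-0.0027]],"spin":[0,-0.117,-0.235,-0.352,-0.47,-0.587,-0.705,-0.822,-0.94,-1.057]}' 1 42; python3 -m inch '{"travel":[[0,0,-0.0003],[0,0,-0.0006],[0,0,-0.0009],[0,0,-0.0012],[0,0,-0.0015],[0,0,-0.0018],[0,0,-0.0021],[0,0,-0.0024],[0,0,-0.0027],[0,0,-0.003]],"spin":[-0.117,-0.235,-0.352,-0.47,-0.587,-0.705,-0.822,-0.94,-1.057,-1.175]}'; python3 -m inch '{"travel":[[0,0,-0.0003],[0,0,-0.0003],[0,0,-0.0003]],"spin":[-0.12,-0.12,-0.12]}'; python3 - <<'E'
from h import *
s=st();print(s['wrist_torque'])
E
```

```text
t: 27.35
tool_pos: [0.499, 0.2089, 0.1287]
orientation: [2.636, 1.708, 0.001]
force: [-0.1, -1.3, 1.9]
opening: 0.0393
gripper_force: 42.0
t: 28.18
tool_pos: [0.4984, 0.2088, 0.131]
orientation: [-1.248, -2.883, 0.001]
force: [0.1, -0.9, -2.3]
opening: 0.0392
gripper_force: 42.0
t: 28.43
tool_pos: [0.4985, 0.2089, 0.1312]
orientation: [-1.087, -2.947, 0.0]
force: [-0.5, 0.4, -1.6]
opening: 0.0394
gripper_force: 42.0
t 28.43 pos [0.4985 0.2089 0.1312] rv [-1.087 -2.947  0.   ] F [-0.5  0.4 -1.6] op 0.0394 gf 42.0 q [ 0.302  0.045  1.773  0.     1.324 -0.562]
[ 0.00077645 -0.13107235 -0.04456488]
```

```bash
python3 -m inch '{"travel":[[0,0,-0.002],[0,0,-0.004],[0,0,-0.005],[0,0,-0.005]],"spin":[0,0,0,0]}'
```

```text
t: 28.77
tool_pos: [0.4987, 0.2089, 0.1367]
orientation: [-1.083, -2.949, -0.0]
force: [-1.0, -0.2, -1.3]
opening: 0.0391
gripper_force: 42.0
```

```bash
python3 -m inch '{"travel":[[0,0,-0.015],[0,0,-0.035],[0,0,-0.06],[0,0,-0.085],[0,0,-0.1],[0,0,-0.1]],"spin":[0,0,0,0,0,0]}'; python3 - <<'E'
from h import *
st()
for t in([.50,0,.237],[.5574,-.398,.237],[.5487,-.2934,.237],[.4686,-.4156,.237]): to(t)
E
```

```text
t: 29.27
tool_pos: [0.5009, 0.2096, 0.2411]
orientation: [1.08, 2.944, 0.007]
force: [-0.1, -0.2, -1.7]
opening: 0.0391
gripper_force: 42.0
t 29.27 pos [0.5009 0.2096 0.2411] rv [1.08  2.944 0.007] F [-0.1 -0.2 -1.7] op 0.0391 gf 42.0 q [ 0.302 -0.034  1.647  0.     1.52  -0.565]
travel [-0.1349 -0.1604  0.0037] spin None
travel [-0.4361 -0.4268  0.0032] spin None
travel [-0.3618 -0.3527  0.0034] spin None
travel [-0.3798 -0.4977  0.0025] spin None
```

```bash
python3 -m inch '{"travel":[[-0.025,-0.03,0],[-0.05,-0.06,0],[-0.08,-0.095,0],[-0.11,-0.13,0],[-0.14,-0.158,0],[-0.17,-0.184,0],[-0.2,-0.212,0],[-0.23,-0.239,0],[-0.26,-0.266,0],[-0.29,-0.293,0]],"spin":[0,0,0,0,0,0,0,0,0,0]}'; python3 -m inch '{"travel":[[-0.03,-0.028,0],[-0.06,-0.055,0],[-0.09,-0.083,0],[-0.12,-0.11,0],[-0.144,-0.132,0],[-0.144,-0.132,0],[-0.144,-0.132,0]],"spin":[0,0,0,0,0,0,0]}'; python3 - <<'E'
from h import *
st();p,d,i=snap('wrist','w7.png')
to([.5574,-.398,.0785])
E
```

```text
t: 30.1
tool_pos: [0.5298, -0.2024, 0.2348]
orientation: [-1.082, -2.948, -0.0]
force: [1.0, 0.6, -1.3]
opening: 0.0395
gripper_force: 42.0
t: 30.68
tool_pos: [0.5539, -0.3957, 0.2333]
orientation: [-1.085, -2.945, -0.002]
force: [0.4, 0.4, -1.4]
opening: 0.039
gripper_force: 42.0
t 30.68 pos [ 0.5539 -0.3957  0.2333] rv [-1.085e+00 -2.945e+00 -2.000e-03] F [ 0.4  0.4 -1.4] op 0.039 gf 42.0 q [-0.696  0.353  1.234  0.     1.558 -1.56 ]
travel [-0.0052 -0.0008  0.1556] spin None
```

View pics/w7.png

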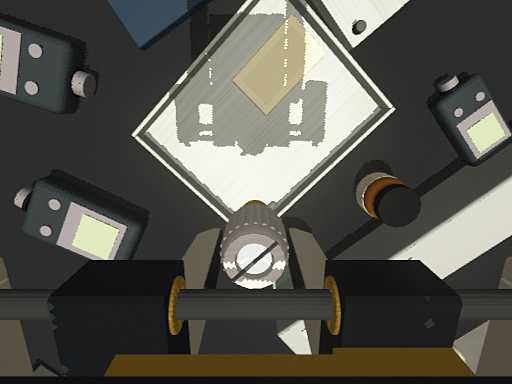

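The holder is gripped upright at (255,250), above the tray's free corner. Lowering it.

```bash
python3 -m inch '{"travel":[[-0.002,0,0.035],[-0.002,0,0.07],[-0.002,0,0.105],[-0.002,0,0.135],[-0.002,0,0.148],[-0.002,0,0.148],[-0.002,0,0.148]],"spin":[0,0,0,0,0,0,0]}'; python3 -m inch '{"travel":[[0,0,0.002],[0,0,0.004],[0,0,0.006],[0,0,0.006]],"spin":[0,0,0,0]}'
```

```text
t: 31.32
tool_pos: [0.5566, -0.3946, 0.0888]
orientation: [-1.08, -2.95, -0.001]
force: [-0.0, -0.8, -1.3]
opening: 0.0395
gripper_force: 42.0
t: 31.65
tool_pos: [0.557, -0.396, 0.0836]
orientation: [1.081, 2.948, -0.001]
force: [-0.5, 0.1, -1.1]
opening: 0.0396
gripper_force: 42.0
```

```bash
python3 -m inch '{"travel":[[0,0,0.002],[0,0,0.003],[0,0,0.004],[0,0,0.004]],"spin":[0,0,0,0]}';python3 -m inch '{"travel":[[0,0,0.001],[0,0,0.002],[0,0,0.002]],"spin":[0,0,0]}'
```

```text
t: 31.98
tool_pos: [0.5563, -0.3956, 0.0781]
orientation: [-1.081, -2.949, -0.0]
force: [0.5, 0.0, -2.0]
opening: 0.0395
gripper_force: 42.0
t: 32.23
tool_pos: [0.5569, -0.396, 0.078]
orientation: [1.081, 2.948, -0.001]
force: [-2.7, 2.3, 6.6]
opening: 0.0391
gripper_force: 42.0
```

Floor contact. I'll release, rise, and check.

```bash
python3 -m inch '{"travel":[[0,0,-0.001],[0,0,-0.001],[0,0,-0.001],[0,0,-0.001]],"spin":[0,0,0,0]}' 0.35; python3 -m inch '{"travel":[[0,0,-0.015],[0,0,-0.04],[0,0,-0.08],[0,0,-0.12],[0,0,-0.16],[0,0,-0.2],[0,0,-0.22],[0,0,-0.22]],"spin":[0.12,0.24,0.36,0.48,0.6,0.72,0.84,0.9]}';  python3 - <<'E'
from h import *
st();p,d,i=snap('wrist');W=cloud(d,i);head(W,(.557,-.396),(.07,.095),.04)
s=robot.read_state()
to([.50,0,.30]);to([.5825,.2135,.30],np.radians(4.8))
E
```

```text
t: 32.57
tool_pos: [0.5564, -0.3956, 0.0772]
orientation: [-1.081, -2.95, -0.0]
force: [0.4, -0.3, -1.0]
opening: 0.0591
gripper_force: 0.0
t: 33.23
tool_pos: [0.5584, -0.3971, 0.3058]
orientation: [2.256, 2.17, 0.002]
force: [-0.2, -0.1, 0.4]
opening: 0.0603
gripper_force: 0.0
t 33.23 pos [ 0.5584 -0.3971  0.3058] rv [2.256e+00 2.170e+00 2.000e-03] F [-0.2 -0.1  0.4] op 0.0603 gf 0.0 q [-0.693  0.338  1.122  0.     1.67  -0.654]
head [ 558.6 -396. ] [38.6 38.7] 699 0.0811
travel [ 3.94e-01 -7.37e-02  1.00e-04] spin None
travel [ 6.106e-01  1.000e-04 -4.000e-04] spin -0.124
```

```bash
python3 -m inch '{"travel":[[0.04,0,0],[0.08,0,0],[0.12,0,0],[0.16,0,0],[0.2,0,0],[0.24,0,0],[0.28,0,0],[0.32,0,0],[0.36,0,0],[0.4,0,0]],"spin":[-0.06,-0.124,-0.124,-0.124,-0.124,-0.124,-0.124,-0.124,-0.124,-0.124]}' 0;  python3 - <<'E'
from h import *
st()
to([.5825,.2135,.1705],np.radians(4.8))
E
```

```text
t: 34.12
tool_pos: [0.5685, 0.0062, 0.2962]
orientation: [-2.114, -2.322, 0.002]
force: [-0.1, 0.3, -0.4]
opening: 0.0929
gripper_force: 0.0
t 34.12 pos [0.5685 0.0062 0.2962] rv [-2.114e+00 -2.322e+00  2.000e-03] F [-0.1  0.3 -0.4] op 0.0929 gf 0.0 q [-0.079  0.029  1.485 -0.     1.629 -0.173]
travel [0.2051 0.0336 0.1257] spin 0.01
```

```bash
python3 -m inch '{"travel":[[0.04,0.007,0],[0.08,0.013,0],[0.12,0.02,0],[0.16,0.027,0],[0.2,0.033,0],[0.205,0.0335,0],[0.205,0.0335,0]],"spin":[0,0,0,0,0,0,0]}' 0;  python3 - <<'E'
from h import *
st()
to([.5825,.2135,.1705],np.radians(4.8))
E
```

```text
t: 34.7
tool_pos: [0.5828, 0.2141, 0.2956]
orientation: [-2.109, -2.326, 0.003]
force: [0.0, -0.3, 0.1]
opening: 0.093
gripper_force: 0.0
t 34.7 pos [0.5828 0.2141 0.2956] rv [-2.109 -2.326  0.003] F [ 0.  -0.3  0.1] op 0.093 gf 0.0 q [0.269 0.173 1.333 0.    1.638 0.172]
travel [-0.0006 -0.      0.1251] spin 0.014
```

```bash
python3 -m inch '{"travel":[[0,0,0.035],[0,0,0.07],[0,0,0.1],[0,0,0.12],[0,0,0.125],[0,0,0.125]],"spin":[0,0,0,0,0,0]}' 0; python3 -m inch '{"travel":[[0,0,0],[0,0,0],[0,0,0],[0,0,0],[0,0,0],[0,0,0],[0,0,0],[0,0,0],[0,0,0]],"spin":[0,0,0,0,0,0,0,0,0]}' 1 40
```

```text
t: 35.2
tool_pos: [0.5823, 0.2096, 0.1698]
orientation: [-2.116, -2.319, 0.007]
force: [0.3, 0.1, 0.7]
opening: 0.0928
gripper_force: 0.0
t: 35.95
tool_pos: [0.5836, 0.2115, 0.1726]
orientation: [-2.117, -2.321, 0.0]
force: [-3.1, -0.6, 3.6]
opening: 0.0497
gripper_force: 40.0
```

```bash
python3 -m inch '{"travel":[[0,0,0],[0,0,0],[0,0,0],[0,0,0],[0,0,0],[0,0,0],[0,0,0],[0,0,0],[0,0,0]],"spin":[-0.05,-0.15,-0.25,-0.35,-0.45,-0.55,-0.65,-0.75,-0.85]}'; python3 -m inch '{"travel":[[0,0,0],[0,0,0],[0,0,0],[0,0,0],[0,0,0],[0,0,0],[0,0,0],[0,0,0],[0,0,0],[0,0,0]],"spin":[-0.1,-0.2,-0.3,-0.4,-0.5,-0.6,-0.7,-0.72,-0.72,-0.72]}' 
python3 -m inch '{"travel":[[0,0,0],[0,0,0],[0,0,0],[0,0,0],[0,0,-0.02],[0,0,-0.06],[0,0,-0.1],[0,0,-0.14],[0,0,-0.14],[0,0,-0.14]],"spin":[0,0,0,0,0,0,0,0,0,0]}' 0; python3 - <<'E'
from h import *
p,d,i=snap('wrist','w8.png');W=cloud(d,i);st();head(W);head(W,(.582,.213),(.178,.192),.04)
to([.4982,.2087,.3],np.radians(94.5))
E
```

```text
t: 36.7
tool_pos: [0.5854, 0.2126, 0.1727]
orientation: [0.963, 2.987, 0.005]
force: [10.8, 8.1, -3.9]
opening: 0.0494
gripper_force: 40.0
t: 37.53
tool_pos: [0.5857, 0.2142, 0.1727]
orientation: [-0.145, 3.133, 0.006]
force: [11.3, 13.4, -6.5]
opening: 0.0495
gripper_force: 40.0
t: 38.37
tool_pos: [0.5854, 0.2116, 0.3167]
orientation: [-0.142, 3.131, 0.002]
force: [0.0, 1.5, -1.4]
opening: 0.0929
gripper_force: 0.0
t 38.42 pos [0.5844 0.2114 0.3137] rv [-1.430e-01  3.136e+00  1.000e-03] F [ 0.4 -0.7 -1.4] op 0.0929 gf 0.0 q [ 0.265  0.168  1.306 -0.     1.665 -1.397]
head [498.7 208.2] [36.6 37.1] 923 0.1311
head [583.2 214.4] [52.1 52. ] 1963 0.1838
travel [0.0861 0.0051 0.0135] spin 0.012
```

View pics/w8.png

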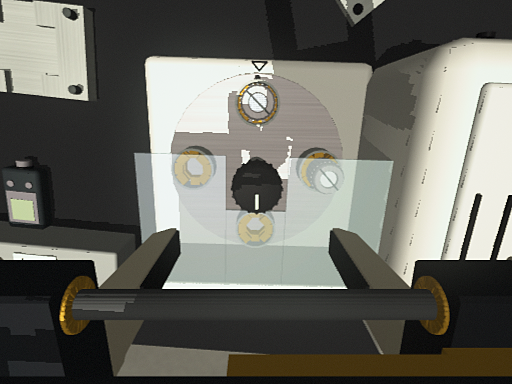

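The second holder is at the front (258,100), and the last one is at +y (322,172). I'll repeat the same sequence.

```bash
python3 -m inch '{"travel":[[0.03,0.002,0],[0.06,0.004,0],[0.086,0.005,0],[0.086,0.005,0],[0.086,0.005,0.0],[0.086,0.005,0.02],[0.086,0.005,0.04],[0.086,0.005,0.06],[0.086,0.005,0.08],[0.086,0.005,0.1]],"spin":[0.12,0.24,0.36,0.48,0.6,0.72,0.84,0.96,1.08,1.2]}' 0.4
python3 -m inch '{"travel":[[0,0,0],[0,0,0],[0,0,0],[0,0,0],[0,0,0],[0,0,0],[0,0,0],[0,0,0],[0,0,0],[0,0,0]],"spin":[0.12,0.24,0.36,0.48,0.6,0.72,0.84,0.96,1.08,1.2]}' 0.4
python3 -m inch '{"travel":[[0,0,0],[0,0,0],[0,0,0],[0,0,0],[0,0,0],[0,0,0],[0,0,0],[0,0,0]],"spin":[0.12,0.24,0.36,0.48,0.6,0.72,0.75,0.75]}' 0.4
python3 - <<'E'
from h import *
st()
to([.4984,.2086,.125],np.radians(94.5))
E
```

```text
t: 39.25
tool_pos: [0.4963, 0.208, 0.209]
orientation: [-1.661, -2.664, 0.005]
force: [1.1, -0.4, 0.1]
opening: 0.0557
gripper_force: 0.0
t: 40.08
tool_pos: [0.4963, 0.208, 0.2099]
orientation: [-2.877, -1.262, 0.006]
force: [0.2, 0.4, 0.1]
opening: 0.056
gripper_force: 0.0
t: 40.75
tool_pos: [0.4964, 0.2081, 0.21]
orientation: [3.138, 0.127, -0.006]
force: [0.3, -0.3, -0.4]
opening: 0.0556
gripper_force: 0.0
t 40.75 pos [0.4964 0.2081 0.21  ] rv [ 3.138  0.127 -0.006] F [ 0.3 -0.3 -0.4] op 0.0556 gf 0.0 q [ 0.302 -0.02   1.691 -0.     1.474  1.791]
travel [ 0.0024 -0.0004  0.085 ] spin 0.003
```

```bash
python3 -m inch '{"travel":[[0.002,0,0.03],[0.002,0,0.055],[0.002,0,0.075],[0.002,0,0.086],[0.002,0,0.086],[0.002,0,0.086]],"spin":[0,0,0,0,0,0]}' 0.4; python3 -m inch '{"travel":[[0,0,0],[0,0,0],[0,0,0],[0,0,0],[0,0,0],[0,0,0],[0,0,0]],"spin":[0,0,0,0,0,0,0]}' 1 42
python3 -m inch '{"travel":[[0,0,0],[0,0,-0.0003],[0,0,-0.0006],[0,0,-0.0009],[0,0,-0.0012],[0,0,-0.0015],[0,0,-0.0018],[0,0,-0.0021],[0,0,-0.0024],[0,0,-0.0027]],"spin":[0,-0.117,-0.235,-0.352,-0.47,-0.587,-0.705,-0.822,-0.94,-1.057]}' 1 42
```

```text
t: 41.25
tool_pos: [0.499, 0.2085, 0.1257]
orientation: [3.138, 0.131, -0.003]
force: [0.9, 0.1, 1.0]
opening: 0.0555
gripper_force: 0.0
t: 41.83
tool_pos: [0.5007, 0.2091, 0.1279]
orientation: [-3.138, -0.13, -0.004]
force: [0.9, -0.0, 6.5]
opening: 0.0397
gripper_force: 42.0
t: 42.67
tool_pos: [0.5, 0.2088, 0.1297]
orientation: [2.64, 1.703, 0.001]
force: [-0.1, -0.7, 2.7]
opening: 0.039
gripper_force: 42.0
```

```bash
python3 -m inch '{"travel":[[0,0,-0.0003],[0,0,-0.0006],[0,0,-0.0009],[0,0,-0.0012],[0,0,-0.0015],[0,0,-0.0018],[0,0,-0.0021],[0,0,-0.0024],[0,0,-0.0027],[0,0,-0.003]],"spin":[-0.117,-0.235,-0.352,-0.47,-0.587,-0.705,-0.822,-0.94,-1.057,-1.175]}'; python3 -m inch '{"travel":[[0,0,-0.0003],[0,0,-0.0003],[0,0,-0.0003]],"spin":[-0.12,-0.12,-0.12]}'; python3 -m inch '{"travel":[[0,0,-0.002],[0,0,-0.004],[0,0,-0.005],[0,0,-0.005]],"spin":[0,0,0,0]}'
```

```text
t: 43.5
tool_pos: [0.4984, 0.2084, 0.1317]
orientation: [-1.253, -2.878, 0.003]
force: [-4.2, -0.4, 1.5]
opening: 0.0392
gripper_force: 41.9
t: 43.75
tool_pos: [0.4985, 0.2086, 0.1318]
orientation: [-1.092, -2.943, 0.002]
force: [-4.8, -0.1, 0.3]
opening: 0.0398
gripper_force: 41.9
t: 44.08
tool_pos: [0.4988, 0.2086, 0.1369]
orientation: [-1.089, -2.945, 0.002]
force: [-6.8, -0.6, -2.6]
opening: 0.0394
gripper_force: 41.9
```

```bash
python3 -m inch '{"travel":[[0,0,-0.008],[0,0,-0.016],[0,0,-0.024],[0,0,-0.024]],"spin":[0,0,0,0]}';  python3 -m inch '{"travel":[[0,0,-0.02],[0,0,-0.045],[0,0,-0.07],[0,0,-0.076],[0,0,-0.076]],"spin":[0,0,0,0,0]}'; python3 - <<'E'
from h import *
st()
for t in([.50,0,.237],[.5487,-.2934,.237],[.4686,-.4156,.237]): to(t)
E
```

```text
t: 44.42
tool_pos: [0.5023, 0.2094, 0.1652]
orientation: [1.086, 2.942, 0.006]
force: [0.9, 0.5, -1.8]
opening: 0.0395
gripper_force: 41.9
t: 44.83
tool_pos: [0.502, 0.2093, 0.2409]
orientation: [1.086, 2.942, 0.007]
force: [-0.1, -0.5, -1.7]
opening: 0.0392
gripper_force: 41.9
t 44.83 pos [0.502  0.2093 0.2409] rv [1.086 2.942 0.007] F [-0.1 -0.5 -1.7] op 0.0392 gf 41.9 q [ 0.301 -0.031  1.645 -0.     1.52  -0.563]
travel [-0.1345 -0.1604  0.0035] spin None
travel [-0.3621 -0.3518  0.0033] spin None
travel [-0.3806 -0.4968  0.0024] spin None
```

```bash
python3 -m inch '{"travel":[[-0.025,-0.03,0],[-0.05,-0.06,0],[-0.08,-0.095,0],[-0.11,-0.13,0],[-0.135,-0.16,0],[-0.158,-0.192,0],[-0.182,-0.225,0],[-0.206,-0.257,0],[-0.23,-0.29,0],[-0.254,-0.323,0]],"spin":[0,0,0,0,0,0,0,0,0,0]}'; python3 -m inch '{"travel":[[-0.024,-0.033,0],[-0.048,-0.066,0],[-0.072,-0.1,0],[-0.096,-0.133,0],[-0.125,-0.173,0],[-0.125,-0.173,0],[-0.125,-0.173,0]],"spin":[0,0,0,0,0,0,0]}'; python3 - <<'E'
from h import *
st()
to([.4686,-.4156,.0785])
p,d,i=snap('wrist');W=cloud(d,i);head(W,(.557,-.396),(.07,.095),.04)
E
```

```text
t: 45.67
tool_pos: [0.4821, -0.2037, 0.2356]
orientation: [-1.087, -2.946, -0.0]
force: [0.8, -0.5, -1.3]
opening: 0.0395
gripper_force: 41.9
t: 46.25
tool_pos: [0.4642, -0.4171, 0.2346]
orientation: [-1.092, -2.943, -0.001]
force: [0.1, -0.2, -1.2]
opening: 0.0392
gripper_force: 41.9
t 46.25 pos [ 0.4642 -0.4171  0.2346] rv [-1.092e+00 -2.943e+00 -1.000e-03] F [ 0.1 -0.2 -1.2] op 0.0392 gf 41.9 q [-8.140e-01  1.980e-01  1.415e+00 -1.000e-03  1.531e+00 -1.674e+00]
travel [-0.0028  0.0041  0.156 ] spin None
head [ 555.7 -393.6] [36.8 31. ] 762 0.0805
```

```bash
python3 -m inch '{"travel":[[-0.001,0.002,0.035],[-0.001,0.002,0.07],[-0.001,0.002,0.105],[-0.001,0.002,0.135],[-0.001,0.002,0.15],[-0.001,0.002,0.15],[-0.001,0.002,0.15]],"spin":[0,0,0,0,0,0,0]}'; python3 -m inch '{"travel":[[0,0,0.002],[0,0,0.004],[0,0,0.006],[0,0,0.006]],"spin":[0,0,0,0]}'; python3 -m inch '{"travel":[[0,0,0.001],[0,0,0.002],[0,0,0.002]],"spin":[0,0,0]}'
```

```text
t: 46.88
tool_pos: [0.4676, -0.4114, 0.0862]
orientation: [-1.084, -2.946, -0.002]
force: [0.9, 0.2, -0.3]
opening: 0.0392
gripper_force: 41.9
t: 47.22
tool_pos: [0.4683, -0.414, 0.0823]
orientation: [1.087, 2.946, -0.001]
force: [-0.4, 0.7, -1.5]
opening: 0.0395
gripper_force: 41.9
t: 47.47
tool_pos: [0.4678, -0.4137, 0.0793]
orientation: [-1.087, -2.947, -0.0]
force: [-0.6, -1.1, -2.0]
opening: 0.0391
gripper_force: 41.9
```

```bash
python3 -m inch '{"travel":[[0,0,0.001],[0,0,0.002],[0,0,0.002],[0,0,0.002]],"spin":[0,0,0,0]}'
```

```text
t: 47.8
tool_pos: [0.4684, -0.4142, 0.0789]
orientation: [1.087, 2.946, -0.001]
force: [-2.0, 2.4, 7.4]
opening: 0.0393
gripper_force: 42.0
```

```bash
python3 -m inch '{"travel":[[0,0,-0.001],[0,0,-0.001],[0,0,-0.001],[0,0,-0.001]],"spin":[0,0,0,0]}' 0.35; python3 -m inch '{"travel":[[0,0,-0.015],[0,0,-0.04],[0,0,-0.08],[0,0,-0.12],[0,0,-0.16],[0,0,-0.2],[0,0,-0.22],[0,0,-0.22],[0,0,-0.22]],"spin":[0.1,0.2,0.3,0.4,0.5,0.6,0.7,0.78,0.78]}';  python3 - <<'E'
from h import *
st();p,d,i=snap('wrist','w9.png');W=cloud(d,i);head(W,(.468,-.414),(.07,.095),.04);head(W,(.557,-.396),(.07,.095),.04)
to([.5831,.2135,.30],np.radians(4.8))
E
```

```text
t: 48.13
tool_pos: [0.4678, -0.4137, 0.0783]
orientation: [-1.087, -2.947, -0.0]
force: [0.4, -0.3, -0.1]
opening: 0.0593
gripper_force: 0.0
t: 48.88
tool_pos: [0.4686, -0.4144, 0.301]
orientation: [2.128, 2.305, -0.0]
force: [0.9, 0.2, 0.2]
opening: 0.0607
gripper_force: 0.0
t 48.88 pos [ 0.4686 -0.4144  0.301 ] rv [ 2.128  2.305 -0.   ] F [0.9 0.2 0.2] op 0.0607 gf 0.0 q [-0.806  0.178  1.318  0.     1.641 -0.886]
head [ 470.8 -414.6] [39.2 39.2] 714 0.0812
head [ 558.1 -396. ] [39.6 39.1] 740 0.0814
travel [ 0.6152  0.1682 -0.0016] spin 0.002
```

Both are standing. Back to the hub for the third.

```bash
python3 -m inch '{"travel":[[0.04,0.011,0],[0.08,0.022,0],[0.12,0.033,0],[0.16,0.044,0],[0.2,0.055,0],[0.24,0.066,0],[0.28,0.077,0],[0.32,0.088,0],[0.36,0.098,0],[0.4,0.109,0]],"spin":[0,0,0,0,0,0,0,0,0,0]}' 0; python3 -m inch '{"travel":[[0.04,0.011,0],[0.08,0.022,0],[0.12,0.033,0],[0.16,0.044,0],[0.2,0.055,0],[0.215,0.059,0],[0.215,0.059,0],[0.215,0.059,0]],"spin":[0,0,0,0,0,0,0,0]}' 0;  python3 - <<'E'
from h import *
st()
to([.5831,.2135,.1705],np.radians(4.8))
E
```

```text
t: 49.77
tool_pos: [0.542, -0.0039, 0.2964]
orientation: [-2.121, -2.315, 0.003]
force: [0.8, -0.5, 0.3]
opening: 0.093
gripper_force: 0.0
t: 50.43
tool_pos: [0.5829, 0.2136, 0.2963]
orientation: [-2.121, -2.316, 0.005]
force: [-1.0, -0.6, 0.3]
opening: 0.0928
gripper_force: 0.0
t 50.43 pos [0.5829 0.2136 0.2963] rv [-2.121 -2.316  0.005] F [-1.  -0.6  0.3] op 0.0928 gf 0.0 q [ 0.269  0.173  1.331 -0.     1.64   0.181]
travel [1.000e-04 6.000e-04 1.258e-01] spin 0.004
```

```bash
python3 -m inch '{"travel":[[0.001,0,0.035],[0.001,0,0.07],[0.001,0,0.1],[0.001,0,0.12],[0.001,0,0.125],[0.001,0,0.125]],"spin":[0,0,0,0,0,0]}' 0; python3 -m inch '{"travel":[[0,0,0],[0,0,0],[0,0,0],[0,0,0],[0,0,0],[0,0,0],[0,0,0],[0,0,0],[0,0,0]],"spin":[0,0,0,0,0,0,0,0,0]}' 1 40; python3 -m inch '{"travel":[[0,0,0],[0,0,0],[0,0,0],[0,0,0],[0,0,0],[0,0,0],[0,0,0],[0,0,0],[0,0,0]],"spin":[-0.05,-0.15,-0.25,-0.35,-0.45,-0.55,-0.65,-0.75,-0.85]}'
```

```text
t: 50.93
tool_pos: [0.5821, 0.2121, 0.1709]
orientation: [-2.126, -2.31, 0.007]
force: [0.1, -0.5, 0.1]
opening: 0.0927
gripper_force: 0.0
t: 51.68
tool_pos: [0.5834, 0.2143, 0.1736]
orientation: [-2.126, -2.313, 0.0]
force: [-2.4, -0.0, 3.8]
opening: 0.0493
gripper_force: 40.0
t: 52.43
tool_pos: [0.5832, 0.2143, 0.1736]
orientation: [-0.976, -2.985, 0.001]
force: [-4.1, -0.7, 3.3]
opening: 0.0497
gripper_force: 40.0
```

```bash
python3 -m inch '{"travel":[[0,0,0],[0,0,0],[0,0,0],[0,0,0],[0,0,0],[0,0,0],[0,0,0],[0,0,0],[0,0,0],[0,0,0]],"spin":[-0.1,-0.2,-0.3,-0.4,-0.5,-0.6,-0.7,-0.72,-0.72,-0.72]}' 
python3 -m inch '{"travel":[[0,0,0],[0,0,0],[0,0,0],[0,0,0],[0,0,-0.02],[0,0,-0.06],[0,0,-0.1],[0,0,-0.14],[0,0,-0.14],[0,0,-0.14]],"spin":[0,0,0,0,0,0,0,0,0,0]}' 0; python3 - <<'E'
from h import *
p,d,i=snap('wrist','w10.png');W=cloud(d,i);st();head(W);head(W,(.582,.213),(.178,.192),.04)
to([.4982,.2087,.3],np.radians(94.5))
E
```

```text
t: 53.27
tool_pos: [0.5831, 0.2141, 0.1736]
orientation: [0.13, -3.138, 0.001]
force: [-5.7, -1.3, 5.1]
opening: 0.0491
gripper_force: 40.0
t: 54.1
tool_pos: [0.5853, 0.2147, 0.3176]
orientation: [-0.13, 3.132, 0.003]
force: [0.1, -0.3, -0.8]
opening: 0.0927
gripper_force: 0.0
t 54.15 pos [0.5842 0.2144 0.3146] rv [-1.300e-01  3.136e+00  1.000e-03] F [ 0.1 -0.4 -0.5] op 0.0932 gf 0.0 q [ 0.269  0.17   1.302  0.     1.667 -1.384]
head [498.7 208.8] [36.8 36.7] 924 0.1309
head [583.4 214.4] [51.8 52.3] 1945 0.1838
travel [0.0862 0.0014 0.0144] spin 0.005
```

View pics/w10.png

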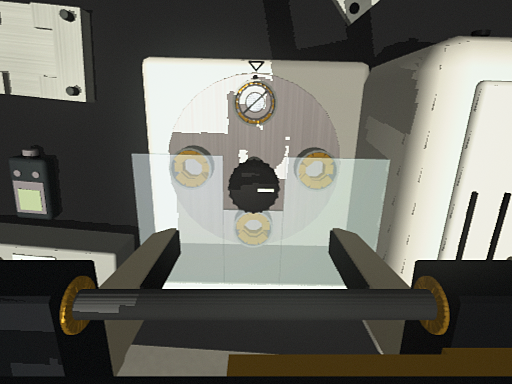

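The last holder is at the front (255,100), and the other three stations, at (192,167), (316,169) and (253,226), are empty.

```bash
python3 -m inch '{"travel":[[0.03,0.001,0],[0.06,0.001,0],[0.086,0.0015,0],[0.086,0.0015,0],[0.086,0.0015,0.0],[0.086,0.0015,0.02],[0.086,0.0015,0.04],[0.086,0.0015,0.06],[0.086,0.0015,0.08],[0.086,0.0015,0.1]],"spin":[0.12,0.24,0.36,0.48,0.6,0.72,0.84,0.96,1.08,1.2]}' 0.4
python3 -m inch '{"travel":[[0,0,0],[0,0,0],[0,0,0],[0,0,0],[0,0,0],[0,0,0],[0,0,0],[0,0,0],[0,0,0],[0,0,0]],"spin":[0.12,0.24,0.36,0.48,0.6,0.72,0.84,0.96,1.08,1.2]}' 0.4
python3 -m inch '{"travel":[[0,0,0],[0,0,0],[0,0,0],[0,0,0],[0,0,0],[0,0,0],[0,0,0],[0,0,0]],"spin":[0.12,0.24,0.36,0.48,0.6,0.72,0.74,0.74]}' 0.4
python3 - <<'E'
from h import *
st()
to([.4982,.2087,.125],np.radians(94.5))
E
```

```text
t: 54.98
tool_pos: [0.4964, 0.2082, 0.21]
orientation: [-1.671, -2.657, 0.004]
force: [0.4, 0.8, 0.3]
opening: 0.0555
gripper_force: 0.0
t: 55.82
tool_pos: [0.4965, 0.2082, 0.2108]
orientation: [-2.882, -1.25, 0.006]
force: [-0.4, 0.2, 0.4]
opening: 0.0558
gripper_force: 0.0
t: 56.48
tool_pos: [0.4968, 0.2083, 0.2115]
orientation: [3.138, 0.136, -0.004]
force: [0.1, 0.3, -0.4]
opening: 0.0558
gripper_force: 0.0
t 56.48 pos [0.4968 0.2083 0.2115] rv [ 3.138  0.136 -0.004] F [ 0.1  0.3 -0.4] op 0.0558 gf 0.0 q [ 0.302 -0.02   1.688  0.     1.476  1.786]
travel [ 0.0017 -0.0003  0.0865] spin 0.008
```

```bash
python3 -m inch '{"travel":[[0,0,0.03],[0,0,0.055],[0,0,0.075],[0,0,0.088],[0,0,0.088],[0,0,0.088]],"spin":[0,0,0,0,0,0]}' 0.4; python3 -m inch '{"travel":[[0,0,0],[0,0,0],[0,0,0],[0,0,0],[0,0,0],[0,0,0],[0,0,0]],"spin":[0,0,0,0,0,0,0]}' 1 42
python3 -m inch '{"travel":[[0,0,0],[0,0,-0.0003],[0,0,-0.0006],[0,0,-0.0009],[0,0,-0.0012],[0,0,-0.0015],[0,0,-0.0018],[0,0,-0.0021],[0,0,-0.0024],[0,0,-0.0027]],"spin":[0,-0.117,-0.235,-0.352,-0.47,-0.587,-0.705,-0.822,-0.94,-1.057]}' 1 42
```

```text
t: 56.98
tool_pos: [0.4971, 0.2084, 0.1247]
orientation: [3.138, 0.136, -0.003]
force: [1.0, 0.0, 0.2]
opening: 0.0559
gripper_force: 0.0
t: 57.57
tool_pos: [0.4988, 0.2089, 0.1269]
orientation: [-3.138, -0.133, -0.004]
force: [0.6, 0.4, 6.5]
opening: 0.0393
gripper_force: 42.0
t: 58.4
tool_pos: [0.4981, 0.2086, 0.1287]
orientation: [2.638, 1.705, 0.001]
force: [-0.1, 0.2, 2.8]
opening: 0.0394
gripper_force: 42.0
```

```bash
python3 -m inch '{"travel":[[0,0,-0.0003],[0,0,-0.0006],[0,0,-0.0009],[0,0,-0.0012],[0,0,-0.0015],[0,0,-0.0018],[0,0,-0.0021],[0,0,-0.0024],[0,0,-0.0027],[0,0,-0.003]],"spin":[-0.117,-0.235,-0.352,-0.47,-0.587,-0.705,-0.822,-0.94,-1.057,-1.175]}'; python3 -m inch '{"travel":[[0,0,-0.0003],[0,0,-0.0003],[0,0,-0.0003]],"spin":[-0.12,-0.12,-0.12]}'; python3 -m inch '{"travel":[[0,0,-0.002],[0,0,-0.004],[0,0,-0.005],[0,0,-0.005]],"spin":[0,0,0,0]}'
```

```text
t: 59.23
tool_pos: [0.4976, 0.2085, 0.131]
orientation: [-1.251, -2.882, 0.0]
force: [-0.2, -0.5, -0.8]
opening: 0.0391
gripper_force: 42.0
t: 59.48
tool_pos: [0.4975, 0.2085, 0.1312]
orientation: [-1.09, -2.946, 0.0]
force: [-0.0, -0.2, -1.8]
opening: 0.0393
gripper_force: 42.0
t: 59.82
tool_pos: [0.498, 0.2087, 0.1369]
orientation: [1.086, 2.947, 0.001]
force: [0.5, 1.0, -1.2]
opening: 0.0393
gripper_force: 42.0
```

```bash
python3 -m inch '{"travel":[[0,0,-0.008],[0,0,-0.016],[0,0,-0.024],[0,0,-0.024]],"spin":[0,0,0,0]}';  python3 -m inch '{"travel":[[0,0,-0.02],[0,0,-0.045],[0,0,-0.07],[0,0,-0.076],[0,0,-0.076]],"spin":[0,0,0,0,0]}'; python3 - <<'E'
from h import *
st()
for t in([.50,0,.237],[.5487,-.2934,.237]): to(t)
E
```

```text
t: 60.15
tool_pos: [0.4992, 0.2091, 0.1633]
orientation: [1.083, 2.946, 0.004]
force: [0.1, 0.7, -0.2]
opening: 0.0392
gripper_force: 42.0
t: 60.57
tool_pos: [0.4993, 0.2091, 0.2392]
orientation: [1.083, 2.944, 0.005]
force: [-0.1, -0.5, -1.3]
opening: 0.0395
gripper_force: 42.0
t 60.57 pos [0.4993 0.2091 0.2392] rv [1.083 2.944 0.005] F [-0.1 -0.5 -1.3] op 0.0395 gf 42.0 q [ 0.302 -0.035  1.653  0.     1.519 -0.564]
travel [-0.136  -0.1589  0.0018] spin None
travel [-0.3632 -0.3508  0.0016] spin None
```

```bash
python3 -m inch '{"travel":[[-0.025,-0.03,0],[-0.05,-0.06,0],[-0.08,-0.095,0],[-0.11,-0.13,0],[-0.14,-0.158,0],[-0.17,-0.184,0],[-0.2,-0.209,0],[-0.23,-0.234,0],[-0.26,-0.26,0],[-0.29,-0.287,0]],"spin":[0,0,0,0,0,0,0,0,0,0]}'; python3 -m inch '{"travel":[[-0.03,-0.026,0],[-0.06,-0.053,0],[-0.074,-0.066,0],[-0.074,-0.066,0],[-0.074,-0.066,0]],"spin":[0,0,0,0,0]}'; python3 - <<'E'
from h import *
st()
to([.5487,-.2934,.0785])
p,d,i=snap('wrist','w11.png');W=cloud(d,i)
for r in models.masks_of('wrist','plate')[:1]: print('plate',round(r['p'],2),*fit(W,r['region'],.01,.025))
E
```

```text
t: 61.4
tool_pos: [0.5319, -0.1997, 0.234]
orientation: [-1.084, -2.946, -0.001]
force: [1.6, -0.1, -0.1]
opening: 0.0396
gripper_force: 42.0
t: 61.82
tool_pos: [0.5453, -0.2966, 0.2337]
orientation: [-1.086, -2.944, -0.002]
force: [0.2, 0.8, -1.9]
opening: 0.0395
gripper_force: 42.0
t 61.82 pos [ 0.5453 -0.2966  0.2337] rv [-1.086e+00 -2.944e+00 -2.000e-03] F [ 0.2  0.8 -1.9] op 0.0395 gf 42.0 q [-0.581  0.19   1.425  0.     1.53  -1.445]
travel [-0.0011  0.0046  0.1552] spin None
plate 0.93 [ 473.7 -290.1] [57.9 97.6] 5.1 3721 0.0162
```

```bash
python3 -m inch '{"travel":[[-0.001,0.003,0.035],[-0.001,0.003,0.07],[-0.001,0.003,0.105],[-0.001,0.003,0.135],[-0.001,0.003,0.15],[-0.001,0.003,0.15],[-0.001,0.003,0.15]],"spin":[0,0,0,0,0,0,0]}'; python3 -m inch '{"travel":[[0,0,0.002],[0,0,0.004],[0,0,0.006],[0,0,0.006]],"spin":[0,0,0,0]}'; python3 -m inch '{"travel":[[0,0,0.001],[0,0,0.002],[0,0,0.002]],"spin":[0,0,0]}'
```

```text
t: 62.5
tool_pos: [0.5485, -0.2926, 0.0856]
orientation: [-1.081, -2.947, -0.001]
force: [0.3, 1.2, -1.5]
opening: 0.0394
gripper_force: 42.0
t: 62.83
tool_pos: [0.5496, -0.2947, 0.0813]
orientation: [1.084, 2.947, -0.0]
force: [-0.4, -0.3, -2.0]
opening: 0.0396
gripper_force: 42.0
t: 63.08
tool_pos: [0.5489, -0.2946, 0.0783]
orientation: [-1.085, -2.948, -0.0]
force: [-0.4, -0.2, -2.0]
opening: 0.0393
gripper_force: 42.0
```

```bash
python3 -m inch '{"travel":[[0,0,0.001],[0,0,0.0015],[0,0,0.0015]],"spin":[0,0,0]}'; python3 -m inch '{"travel":[[0,0,-0.0005],[0,0,-0.0005],[0,0,-0.0005],[0,0,-0.0005]],"spin":[0,0,0,0]}' 0.35; python3 -m inch '{"travel":[[0,0,-0.015],[0,0,-0.04],[0,0,-0.08],[0,0,-0.12],[0,0,-0.16],[0,0,-0.2],[0,0,-0.22],[0,0,-0.22]],"spin":[0,0,0,0,0,0,0,0]}';  python3 - <<'E'
from h import *
st();p,d,i=snap('wrist','w12.png');W=cloud(d,i);head(W,(.549,-.2945),(.07,.095),.04);head(W,(.468,-.414),(.07,.095),.04);head(W,(.557,-.396),(.07,.095),.04)
p,d,i=snap('top','t3.png',crop=(190,70,450,250),scale=3);W=cloud(d,i)
for n,z in(('timer',(.018,.05)),('beaker',(.02,.1)),('jar',(.06,.09))):
  for r in models.masks_of('top',n)[:3]:
    if r['p']>.5: print(n,round(r['p'],2),*fit(W,r['region'],*z))
E
```

```text
t: 63.33
tool_pos: [0.5494, -0.2949, 0.078]
orientation: [1.084, 2.948, -0.001]
force: [-2.4, 1.1, 5.5]
opening: 0.0391
gripper_force: 42.0
t: 63.67
tool_pos: [0.549, -0.2945, 0.0773]
orientation: [-1.084, -2.949, -0.0]
force: [-0.5, -0.1, -0.4]
opening: 0.0589
gripper_force: 0.0
t: 64.33
tool_pos: [0.5512, -0.2958, 0.3052]
orientation: [1.081, 2.938, -0.004]
force: [-0.2, 0.6, 0.6]
opening: 0.0605
gripper_force: 0.0
t 64.33 pos [ 0.5512 -0.2958  0.3052] rv [ 1.081  2.938 -0.004] F [-0.2  0.6  0.6] op 0.0605 gf 0.0 q [-0.575  0.171  1.318  0.     1.641 -1.441]
head [ 550.  -294.2] [39.6 39.6] 711 0.0812
head [ 470.8 -413.5] [36.4 39.3] 715 0.0811
head [ 558.  -395.1] [39.6 33.4] 567 0.0804
timer 0.84 [ 448.6 -612.9] [157.3  84.3] 23.2 1407 0.0371
timer 0.82 [ 648.1 -134.6] [ 54.5 111.3] 89.9 639 0.0261
timer 0.64 [541.7 216.2] [218.7 166.8] 63.4 213 0.0485
```

View pics/w12.png

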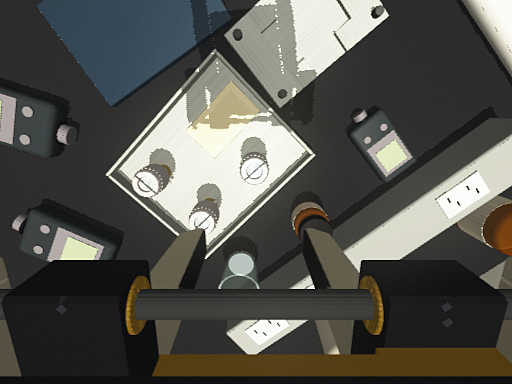

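All three holders, at (147,182), (204,215) and (255,168), stand in the tray. The plate at (222,120) lies flat, and the beaker (240,265) and jar (310,212) are upright where they were. The timer has since been knocked a couple of centimetres from the duct, but its press was already done. Handing in.

```bash
python3 -c "
from plant import close_job
print(close_job())"
```

```text
the job is handed in; nothing more can be done
None
```

The job is handed in, with no verdict reported back: the timer's plunger was pressed fully in against the duct, the plate lies flat in the tray, all three holders stand in the tray, and the beaker and jar are where they were.

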